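# Get the skimmer from the back of the crowded hook

## Robot

A 6-joint arm with a two-finger parallel gripper is mounted at the origin on the work surface. World frame = base frame: x ahead of the robot, y to its left, z up, the work surface at z = 0. Lengths are in m, angles in rad, forces in N, time in s.
With the tool pointing down it reaches from about 0.3 to 0.875 m from the base axis. Payload 6.4 kg.
Tool frame: the origin (TCP) lies midway between the tips of the shut fingers; the grasp point (between the pads) lies ctrl.grip_depth behind it (ctrl.grip_depth is the distance from the TCP to the grasp point, in m); x points along the fingers, y is the direction in which the jaws open and shut, and the axes are right-handed (so a half turn about x gives the same grasp; the last joint's range is limited). The gripper opens to 85 mm and grips with 20 to 120 N. Pads are 22 mm wide; open, the fingers measure 114 mm over their backs; the gripper's body (76 mm by 85 mm) begins 54 mm behind the grasp point. The pads swing forward as they close: fully open they stand 13 mm farther back than shut.
Start: joints at [-1.494, 0.181, 1.607, -0, 1.354, -0.206], TCP at [0.16, -0.552, 0.231] pointing down, gripper open.
Joint ranges: [-2.99, 2.99], [-0.89, 2.07], [0.3, 2.58], [-1.14, 4.28], [0, 2.63], [-3.12, 3.12]. Speed limits (rad/s): [2.57, 2.57, 3.01, 3.14, 3.14, 3.14].

## Interface

Orientations are given as a unit quaternion [w, x, y, z].
In Python, from bench import ctrl gives the robot as it stands.
- The arm moves only by the shell command python3 -m creep 'ROWS'. ROWS is text: rows parted by semicolons, each of 7 numbers parted by spaces: the opening, from 0 (shut) to 1 (fully open), then the shift along the tool's x, y, z in cm, then the turn, a rotation vector about the tool's x, y, z in rad. In form: claw x y z ax ay az; .... A call has 1 to 10 rows; each row shifts and turns the pose as measured when the row begins, along the tool's axes as they then stand; what a row does not reach is not made up. A row lasts 1/8 s, in which the tool goes at most 62.5 mm and 10.7 degrees, less where a joint would pass 70% of its speed; a pose out of reach is approached as far as the arm can. A call with a gripper value outside its range is refused whole. The fingers move at their own pace and stop on an object; the grip force is fixed at half the most. Time passes only in rows, so rows that do not move let the fingers close. It gives the time, the measured TCP pose, the force and the opening at its end, in the units of the state.
- ctrl.get_obs(): the state, without advancing time (a new reading comes with each control period).
- ctrl.camera(name): name is "scene" or "top" or "wrist"; returns (picture, depth): 420x560x3 uint8, blue, green, red; 420x560 float32, m along the optical axis (not along the pixel's ray), 0 where there is no reading.
- ctrl.calibration(name): a dict with "mtx" (3x3 intrinsics, pixels), "R" (3x3) and "t" (3): a world point X has camera coordinates R X + t; the wrist camera has in their place "tool_from_camera" (4x4, takes a point from camera to tool coordinates, whose origin is the TCP and whose axes are the tool frame's). Camera axes: x right, y down, z forward; pixel columns grow to the right and rows downward; lengths in m; the calibration is good to about 2 mm. A picture is of the moment at which its call begins: read the wrist's pose just before it. calibration takes no time and is no camera call.
- ctrl.hand_in(): hands the job in, once; it reports no verdict.
Trained networks look in the newest picture that a camera, given by its name, has taken for a name from the list of things; names that differ only in an ending like _2 or _b are one class to them, and where a whole thing is asked for, a point or a joint stands for the part that bears it (a point fixed in the world has none). Each returns a list of dicts, best first, with "confidence" (0 to 1); they miss things now and then, are a little off and sometimes report something else, mostly with a low value. They report only what shows in the picture. A call takes as long as a camera call.
- ctrl.find_in(query, camera): "rect" ([left, top, right, bottom] in pixels, round what is visible of it).
The state is a dict: "time_s": time; "q": joint angles; "dq": joint speeds; "joint_efforts": joint torques, N m; "eef_pos": TCP position; "eef_rot": TCP orientation; "wrist_force": force on the tool from outside, world axes, zero at the start; "torque": the same for the moment, N m; "opening": opening from 0.0 (shut) to 1.0 (fully open).
Only numpy, scipy, OpenCV 4.12 (cv2) and the standard library are available. Lean on these libraries where they do the work, as an engineer would, in place of code of your own. Each camera call takes 0.05 s, during which the arm holds its last target.

## Task

The skimmer we need hangs at the very back of the crowded utensil hook. First move the turner and the spoon that hang in front of it over to the spare hook, letting the skimmer stay where it hangs meanwhile; then take the skimmer and lower it into the pot, disc down, so that it rests on the bottom, and let go. Do not drop any utensil, and leave the pot and everything else where it stands.

Things in the scene. Friction and masses are not known exactly. Their poses are not given: they have to be found in the camera images.
- skimmer_loop (a point): Orange hanging loop atop the skimmer, the rearmost utensil. Point: middle of the loop, 27 mm below its top, 23 above its bottom; z up. Loop 44 mm wide (y), 10 thick (x), bars 6, opening 32 x 37 tall, peaked top. Grip it across y, a finger each side of the rod. Hung, the rod's axis is 16.5 mm above the point; raised 14 mm, the loop clears rod and ball all round.
- skimmer_tip (a point): Lowest point of the skimmer, 163 mm below its loop point. The skimmer, about 100 g and 190 mm long, ends in a perforated aluminium disc, 66 mm across, 5 mm thick, facing along x.
- turner_loop (a point): Red loop atop the slotted steel turner, which hangs in the front or the middle place. Loop and point exactly as the skimmer's. The blade is 58 mm wide and ends 163 mm below the point; about 100 g.
- spoon_loop (a point): Blue loop atop the flat steel spoon, which hangs in the front or the middle place. Loop and point exactly as the skimmer's. The spoon's bowl is 52 mm wide and ends 162 mm below the point; about 100 g.
- crowded_hook_rod (a point): Point on the rod axis of the crowded hook, 260 mm up, 90 mm in front of the post's axis. A fixed white birch post (36 mm thick, 278 tall) on a dark foot carries a level steel rod, 8 mm thick, standing out along this frame's -x and ending in a 14 mm ball 75 mm beyond this point. Three utensils hang on it about 43 mm apart.
- spare_hook_rod (a point): The same point on the spare hook, an identical fixed stand with an empty rod: post axis 90 mm along +x, end ball 75 mm along -x. The stands are on opposite sides of the pot; which is left or right varies.
- pot_in (a point): Centre of the inner floor of the open steel pot (loose, 0.9 kg): outer diameter at the rim 124 mm, wall 4 mm, 105 mm tall, a small black handle on each side; this point is about 5 mm above the table.
- pot: The pot itself, origin at the centre of its underside, z up.
- mug: Blue mug, 76 mm across, 80 mm tall, handle on its +y side, behind the pot; origin under its centre. Leave alone.
- jar: Amber glass jar with red cap, 64 mm across, 95 mm tall; origin under its centre. Leave alone.
- mustard: Yellow squeeze bottle with red cap, 54 mm across, 160 mm tall; origin under its centre. Leave alone.
- can: Steel food can, 74 mm across, 100 mm tall; origin under its centre. Leave alone.

How it is judged:
On the way:
1. turner and spoon both hang free on the spare hook while the skimmer still hangs where it was (within 40 mm) (x of turner_loop in the frame of spare_hook_rod between -0.075 and 0.075 m and y of turner_loop in the frame of spare_hook_rod between -0.018 and 0.018 m and z of turner_loop in the frame of spare_hook_rod between -0.024 and -0.009 m and contact force between the fingers and turner below 0.2 N and linear speed of each of turner, spoon below 0.05 m/s and x of spoon_loop in the frame of spare_hook_rod between -0.075 and 0.075 m and y of spoon_loop in the frame of spare_hook_rod between -0.018 and 0.018 m and z of spoon_loop in the frame of spare_hook_rod between -0.024 and -0.009 m and contact force between the fingers and spoon below 0.2 N and distance of skimmer_loop from where it was at the start of the episode below 0.04 m), for 0.2 s.
At the end, for the whole second after the job is handed in: Turner and spoon hang by their loops on the spare rod (within 18 mm of it sideways), released and still; the skimmer rests in the pot, released, tip under 25 mm above its floor, loop over 80 mm above it; the pot upright (0.1 rad), within 50 mm of where it stood (x of turner_loop in the frame of spare_hook_rod between -0.075 and 0.075 m and y of turner_loop in the frame of spare_hook_rod between -0.018 and 0.018 m and z of turner_loop in the frame of spare_hook_rod between -0.024 and -0.009 m and contact force between the fingers and turner below 0.2 N and linear speed of each of turner, spoon below 0.05 m/s and x of spoon_loop in the frame of spare_hook_rod between -0.075 and 0.075 m and y of spoon_loop in the frame of spare_hook_rod between -0.018 and 0.018 m and z of spoon_loop in the frame of spare_hook_rod between -0.024 and -0.009 m and contact force between the fingers and spoon below 0.2 N and horizontal distance between skimmer_tip and pot_in below 0.06 m and z of skimmer_tip in the frame of pot_in below 0.025 m and z of skimmer_loop in the frame of pot_in above 0.08 m and contact force between the fingers and skimmer below 0.2 N and angle between pot's own z axis and vertical below 0.1 rad and distance of pot from where it was at the start of the episode below 0.05 m); the robot touches nothing.
It fails at once if the skimmer is dropped (falls free of the fingers faster than 0.8 m/s) (linear speed of skimmer above 0.8 m/s and contact force between the fingers and skimmer below 0.1 N).
It fails at once if the turner is dropped (falls free of the fingers faster than 0.8 m/s) (linear speed of turner above 0.8 m/s and contact force between the fingers and turner below 0.1 N).
It fails at once if the spoon is dropped (falls free of the fingers faster than 0.8 m/s) (linear speed of spoon above 0.8 m/s and contact force between the fingers and spoon below 0.1 N).
It fails at once if mug, jar, mustard bottle or can shoved or knocked over (moved more than 30 mm) (distance of any of mug, jar, mustard, can from where it was at the start of the episode above 0.03 m).
It also fails if it takes over 72 s, if anything falls off the work surface, if the arm or the gripper's body presses on something with over 40 N, if the wrist force passes 120 N, or if a joint passes its speed limit or range.

## Working session

There is one attempt and no reset: what is moved stays moved. The work goes in short steps, Python scripts to look and compute and a shell command to move; the robot and the scene stay as the last step left them, time stands still between calls to the robot, and variables do not carry over. Pictures are saved under pics/ and viewed, and the job is handed in when it is done.

```bash
ls; mkdir -p pics; cat > h.py <<'E'
import numpy as np, cv2
from bench import ctrl
def shot(cam,name):
    o=ctrl.get_obs(); im,d=ctrl.camera(cam); cv2.imwrite(f'pics/{name}.png',im); return o,im,d
from scipy.spatial.transform import Rotation as Ro
def toworld(cam,u,v,z,o=None):
    c=ctrl.calibration(cam);K=np.array(c['mtx']);u=np.asarray(u,float);v=np.asarray(v,float);z=np.asarray(z,float)
    p=np.stack([(u-K[0,2])/K[0,0]*z,(v-K[1,2])/K[1,1]*z,z],-1)
    if cam=='wrist':
        T=np.array(c['tool_from_camera']);p=p@T[:3,:3].T+T[:3,3]
        q=o['eef_rot'];R=Ro.from_quat([q[1],q[2],q[3],q[0]]).as_matrix()
        return p@R.T+np.array(o['eef_pos'])
    return (p-np.array(c['t']))@np.array(c['R'])
E
python3 - <<'E'
from h import *
for c in ['scene','top','wrist']:
    o,im,d=shot(c,c+'0')
    np.save(c+'0.npy',d)
    for n in ['skimmer_loop','turner_loop','spoon_loop','crowded_hook_rod','spare_hook_rod','pot','mug','jar','mustard','can']:
        for r in ctrl.find_in(n,c)[:2]: print(c,n,np.round(r['rect']).astype(int),round(r['confidence'],2))
print(o, ctrl.grip_depth)
c=ctrl.calibration('scene');print(c);print(ctrl.calibration('top'))
E
```

```text
pics
scene skimmer_loop [290 271 304 313] 0.72
scene skimmer_loop [319 256 337 309] 0.45
scene turner_loop [218 232 251 270] 0.63
scene spoon_loop [305 260 318 308] 0.91
scene crowded_hook_rod [251 255 350 348] 0.65
scene crowded_hook_rod [306 344 333 380] 0.25
scene spare_hook_rod [193 116 258 212] 0.75
scene pot [277 194 335 246] 0.89
scene mug [218 232 250 268] 0.95
scene jar [189 141 204 172] 0.78
scene mustard [308 346 335 383] 0.63
scene can [366 290 394 328] 0.56
top skimmer_loop [163 176 197 190] 0.45
top turner_loop [160 217 188 223] 0.69
top crowded_hook_rod [162 152 215 229] 0.75
top spare_hook_rod [355 161 397 241] 0.66
top pot [246 226 316 274] 0.85
top mug [265 144 288 183] 0.8
top jar [415 166 443 194] 0.8
top mustard [118 174 149 199] 0.88
top can [141 252 173 280] 0.59
{'time_s': 1.1, 'q': array([-1.49430378e+00,  1.80758897e-01,  1.60697234e+00,  2.54167624e-05,
        1.35379798e+00, -2.06318152e-01]), 'dq': array([-0.00035546,  0.00027805, -0.00119484,  0.00047456, -0.00125529,
       -0.00011509]), 'joint_efforts': array([ 2.72756668e-03, -4.44838393e+01, -3.516
[... 391 characters left out ...]
  0.        , 274.84101976],
       [  0.        , 462.80469728, 200.09465535],
       [  0.        ,   0.        ,   1.        ]]), 'R': array([[-0.88937753,  0.4570646 ,  0.00997797],
       [ 0.34906455,  0.69299674, -0.63080065],
       [-0.29523135, -0.55753697, -0.77588077]]), 't': array([ 0.4846023 , -0.0699651 ,  1.63416288])}
{'mtx': array([[543.55023264,   0.        , 277.20849933],
       [  0.        , 543.55023264, 207.43106361],
       [  0.        ,   0.        ,   1.        ]]), 'R': array([[-0.01722224, -0.99948917, -0.02692186],
       [-0.99705115,  0.01918165, -0.07430384],
       [ 0.07478229,  0.02556279, -0.99687219]]), 't': array([0.02724666, 0.5697501 , 1.54135257])}
```

```bash
python3 - <<'E'
import cv2
a=cv2.imread('pics/scene0.png')[100:400,150:430]; cv2.imwrite('pics/s0b.png',cv2.resize(a,None,fx=2,fy=2,interpolation=cv2.INTER_CUBIC))
a=cv2.imread('pics/top0.png')[120:320,90:460]; cv2.imwrite('pics/t0b.png',cv2.resize(a,None,fx=2,fy=2,interpolation=cv2.INTER_CUBIC))
E
```

```text
(no output)
```

View pics/s0b.png

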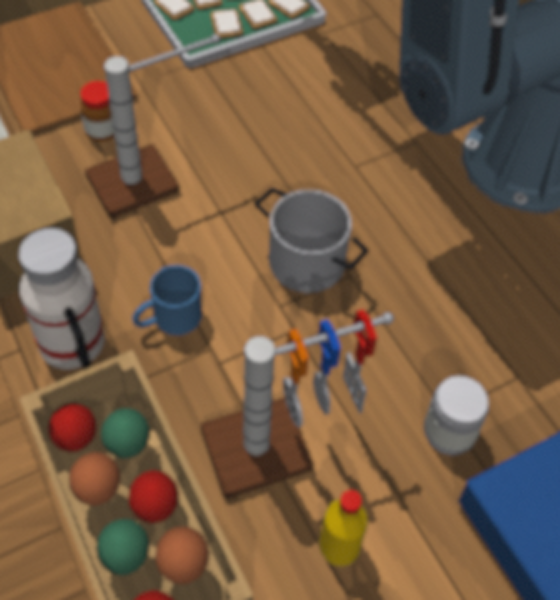

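View pics/t0b.png

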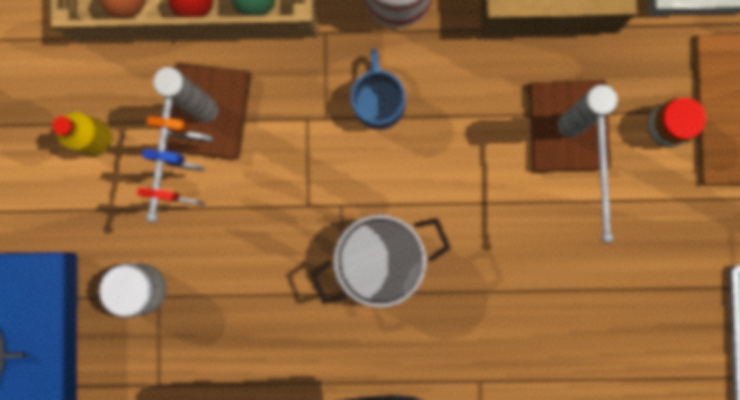

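```bash
cat >> h.py <<'E'
def rayz(cam,u,v,z):
    c=ctrl.calibration(cam);a=toworld(cam,u,v,0.);b=toworld(cam,u,v,1.)
    s=(z-a[2])/(b[2]-a[2]);return a+s*(b-a)
E
python3 - <<'E'
from h import *
for n,(u,v),z in [('cpost',(174,160.5),.278),('cball',(166,228.5),.26),('spost',(391,169.5),.278),('sball',(394,239.5),.26)]:
    print(n,rayz('top',u,v,z).round(4))
for cam in ['top','scene']:
    im=cv2.imread(f'pics/{cam}0.png');d=np.load(cam+'0.npy')
    vv,uu=np.mgrid[:420,:560];P=toworld(cam,uu,vv,d)
    hsv=cv2.cvtColor(im,cv2.COLOR_BGR2HSV)
    near=(P[...,2]>.2)&(P[...,2]<.3)&(P[...,1]>0)&(d>0)
    S=hsv[...,1]>140;H=hsv[...,0]
    for n,m in [('orange',(H>8)&(H<20)),('red',(H<6)|(H>174)),('blue',(H>100)&(H<125))]:
        k=near&S&m; q=P[k]
        if len(q): print(cam,n,len(q),np.median(q,0).round(4),q.min(0).round(3),q.max(0).round(3))
    # white post tops
    for side in (1,-1):
        k=(P[...,2]>.27)&(P[...,2]<.29)&(P[...,1]*side>0)&(d>0)&(P[...,0]>.3); q=P[k]
        print(cam,'posttop',side,len(q),q.mean(0).round(4),np.ptp(q,0).round(3))
        k=(P[...,2]>.252)&(P[...,2]<.272)&(P[...,1]*side>0)&(d>0)&(hsv[...,1]<100); q=P[k]
        k2=(q[:,0]<np.max(q[:,0])-.05)
        print(' rod',k2.sum(),q[k2].min(0).round(3),q[k2].max(0).round(3), np.polyfit(q[k2][:,0],q[k2][:,1],1).round(3))
    # pot rim
    r=ctrl.find_in
im=cv2.imread('pics/top0.png');d=np.load('top0.npy')
vv,uu=np.mgrid[:420,:560];P=toworld('top',uu,vv,d)
k=(P[...,2]>.098)&(P[...,2]<.112)&(abs(uu-280)<50)&(abs(vv-250)<45);q=P[k]
A=np.c_[2*q[:,:2],np.ones(len(q))];s=np.linalg.lstsq(A,(q[:,:2]**2).sum(1),rcond=None)[0];print('pot',s[:2],np.sqrt(s[2]+s[0]**2+s[1]**2),len(q))
E
```

```text
cpost [0.6701 0.2592 0.278 ]
cball [0.5059 0.2832 0.26  ]
spost [ 0.637  -0.2646  0.278 ]
sball [ 0.4693 -0.2695  0.26  ]
top orange 120 [0.6197 0.2615 0.2651] [0.285 0.017 0.2  ] [0.63  0.296 0.299]
top red 65 [0.5337 0.2734 0.2674] [0.528 0.256 0.24 ] [0.539 0.299 0.275]
top blue 67 [0.58   0.2663 0.2666] [0.574 0.251 0.224] [0.588 0.292 0.273]
top posttop 1 231 [0.6453 0.2625 0.2766] [0.182 0.047 0.016]
 rod 138 [0.502 0.265 0.257] [0.615 0.295 0.271] [-0.141  0.354]
top posttop -1 182 [ 0.633  -0.2638  0.2782] [0.183 0.036 0.015]
 rod 226 [ 0.149 -0.606  0.253] [ 0.597 -0.262  0.272] [ 0.757 -0.67 ]
scene orange 181 [0.626  0.2776 0.2491] [0.534 0.246 0.201] [0.632 0.306 0.271]
scene red 142 [0.5397 0.2897 0.2567] [0.53  0.264 0.201] [0.546 0.306 0.272]
scene blue 112 [0.5863 0.2833 0.2591] [0.577 0.258 0.205] [0.593 0.299 0.272]
scene posttop 1 188 [0.6663 0.2664 0.2761] [0.155 0.044 0.012]
 rod 316 [-0.031  0.002  0.252] [0.639 0.299 0.272] [0.41  0.029]
scene posttop -1 94 [ 0.6403 -0.2576  0.276 ] [0.035 0.04  0.012]
 rod 156 [ 0.147 -0.598  0.252] [ 0.607 -0.254  0.272] [ 0.737 -0.66 ]
pot [0.45003092 0.00611636] 0.06196182693699668 224
```

```bash
cat >> h.py <<'E'
def R_of(o):
    q=o['eef_rot'];return Ro.from_quat([q[1],q[2],q[3],q[0]]).as_matrix()
def yaw(o): # yaw of tool z axis-ish: report tool axes
    return R_of(o)
def goto(tp,yaw,o=None):
    """grasp-point target tp, tool down, jaw axis along hook y (yaw). prints shift(cm, in tool) & rotvec"""
    o=o or ctrl.get_obs();R=R_of(o)
    best=None
    for s in (1,-1):
        y=s*np.array([-np.sin(yaw),np.cos(yaw),0]);x=np.array([0,0,-1.]);z=np.cross(x,y)
        Rt=np.c_[x,y,z]; rv=Ro.from_matrix(R.T@Rt).as_rotvec()
        if best is None or np.linalg.norm(rv)<np.linalg.norm(best[1]): best=(Rt,rv)
    Rt,rv=best
    tcp=np.array(tp)+Rt[:,0]*ctrl.grip_depth
    g=np.array(o['eef_pos'])-R[:,0]*ctrl.grip_depth
    print('t',round(o['time_s'],2),'tcp',np.round(o['eef_pos'],4),'grasp',g.round(4),'F',np.round(o['wrist_force'],1),'open',round(o['opening'],3))
    print('axes y',R[:,1].round(3),'z',R[:,2].round(3))
    print('shift cm (tool now)',(R.T@(tcp-o['eef_pos'])*100).round(2),' (in target frame)',(Rt.T@(tcp-o['eef_pos'])*100).round(2),'rot',rv.round(3))
E
python3 - <<'E'
from h import *
for n,(u,v),z in [('mustard',(122,183),.16),('can',(153,265),.10),('jar',(431,180),.095),('mug',(279,169),.08)]:
    print(n,rayz('top',u,v,z).round(3))
c=ctrl.calibration('wrist');print(c)
goto([.45,.29,.30],-.145)
E
```

```text
mustard [0.633 0.423 0.16 ]
can [0.413 0.356 0.1  ]
jar [ 0.632 -0.406  0.095]
mug [0.673 0.009 0.08 ]
{'mtx': array([[339.18819031,   0.        , 277.83532471],
       [  0.        , 339.18819031, 207.84423745],
       [  0.        ,   0.        ,   1.        ]]), 'tool_from_camera': array([[ 2.62312784e-04, -2.99960114e-01,  9.53951708e-01,
        -1.42605790e-01],
       [ 9.99999383e-01, -9.50940955e-04, -5.73988153e-04,
        -1.12778237e-03],
       [ 1.07932530e-03,  9.53951270e-01,  2.99959679e-01,
        -7.63180924e-02],
       [ 0.00000000e+00,  0.00000000e+00,  0.00000000e+00,
         1.00000000e+00]])}
t 1.65 tcp [ 0.1605 -0.5522  0.2313] grasp [ 0.1605 -0.5522  0.25  ] F [-0.4  0.4 -0.2] open 0.998
axes y [ 0.279 -0.96  -0.   ] z [-0.96  -0.279 -0.   ]
shift cm (tool now) [ -5.   -72.79 -51.3 ]  (in target frame) [ -5.   -87.52 -16.48] rot [ 0.428 -0.     0.   ]
```

View pics/wrist0.png

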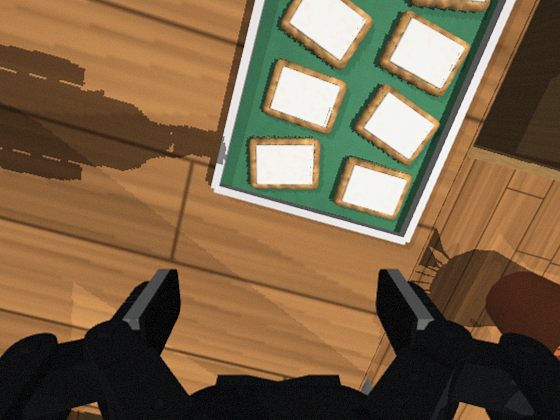

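```bash
python3 -m creep '1 -2 0 -2 0.143 0 0; 1 -2 0 -3 0.143 0 0; 1 -1 0 -3 0.142 0 0; 1 0 -6 -1 0 0 0; 1 0 -6 -1 0 0 0; 1 0 -6 -1 0 0 0; 1 0 -6 0 0 0 0; 1 0 -6 0 0 0 0; 1 0 -6 0 0 0 0; 1 0 -6 0 0 0 0'; python3 -c "
from h import *
goto([.45,.29,.30],-.145)"
```

```text
time_s: 2.9
eef_pos: [0.3406, -0.1247, 0.2821]
eef_rot: [-0.06, 0.706, -0.059, -0.703]
wrist_force: [0.6, 0.3, 0.7]
opening: 0.999
t 2.9 tcp [ 0.3406 -0.1247  0.2821] grasp [ 0.3405 -0.1247  0.3008] F [0.6 0.3 0.7] open 0.999
axes y [-0.167 -0.986 -0.002] z [-0.986  0.167 -0.003]
shift cm (tool now) [  0.16 -42.72  -3.85]  (in target frame) [  0.08 -42.62  -4.84] rot [-0.023 -0.003  0.002]
```

```bash
python3 -m creep '1 -1 -6 -1 0 0 0; 1 -1 -6 -1 0 0 0; 1 -1 -6 -1 0 0 0; 1 -1 -6 -1 0 0 0; 1 -1 -6 -1 0 0 0; 1 -1 -6 -2 0 0 0; 1 -1 -4 -2 0 0 0; 1 0 -1 -2 -0.02 0 0;1 0 0 0 0 0 0'; python3 -c "
from h import *
goto([.54,.278,.2435],-.145)
o,im,d=shot('wrist','w1');np.save('w1.npy',d)
for n in ['skimmer_loop','turner_loop','spoon_loop','crowded_hook_rod']:
  for r in ctrl.find_in(n,'wrist')[:2]: print(n,np.round(r['rect']).astype(int),round(r['confidence'],2))
"
```

```text
time_s: 4.03
eef_pos: [0.5164, 0.2715, 0.3563]
eef_rot: [-0.05, 0.71, -0.05, -0.701]
wrist_force: [0.2, -0.4, -0.2]
opening: 1.002
t 4.03 tcp [0.5164 0.2715 0.3563] grasp [0.5161 0.2715 0.375 ] F [ 0.2 -0.4 -0.2] open 1.002
axes y [-0.141 -0.99  -0.002] z [-0.99   0.141 -0.012]
shift cm (tool now) [13.18 -0.95 -2.09]  (in target frame) [13.15 -0.98 -2.25] rot [ 0.004 -0.012  0.002]
skimmer_loop [227  45 293  83] 0.7
turner_loop [230 152 294 199] 0.7
spoon_loop [226 113 292 127] 0.96
crowded_hook_rod [223   0 313 231] 0.96
```

View pics/w1.png

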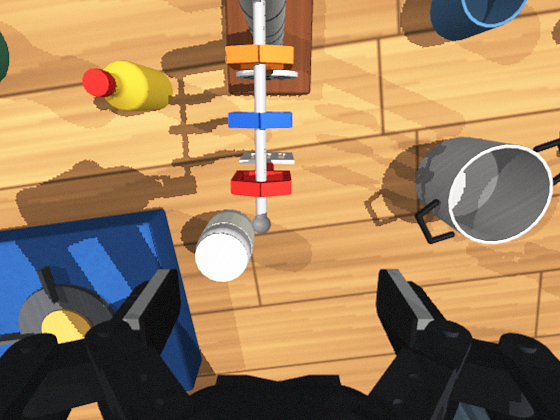

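```bash
cat >> h.py <<'E'
def loops(o,im,d,cols=('red','blue','orange'),zr=(.225,.31)):
    vv,uu=np.mgrid[:420,:560];P=toworld('wrist',uu,vv,d,o);hsv=cv2.cvtColor(im,cv2.COLOR_BGR2HSV)
    H=hsv[...,0];b=(d>.03)&(P[...,2]>zr[0])&(P[...,2]<zr[1])&(hsv[...,1]>170)
    M={'orange':(H>8)&(H<20),'red':(H<6)|(H>174),'blue':(H>100)&(H<125)}
    for n in cols:
        k=cv2.erode((b&M[n]).astype(np.uint8),np.ones((2,2)))>0
        q=P[k]
        if len(q)<20: print(n,'few');continue
        print(n,len(q),'mid',((np.percentile(q,2,0)+np.percentile(q,98,0))/2).round(4),'lo',np.percentile(q,2,0).round(4),'hi',np.percentile(q,98,0).round(4))
    k=(d>.03)&(P[...,2]>.25)&(P[...,2]<.275)&(hsv[...,1]<60);q=P[k]
    return P,hsv
E
python3 - <<'E'
from h import *
im=cv2.imread('pics/w1.png');d=np.load('w1.npy');o=ctrl.get_obs()
P,hsv=loops(o,im,d)
k=(P[...,2]>.25)&(P[...,2]<.275)&(hsv[...,1]<70)&(d>.15)
vv,uu=np.where(k);q=P[k]
for v in range(0,235,15):
    s=(vv>=v)&(vv<v+4)
    if s.sum()>5:print(v,s.sum(),q[s].mean(0).round(4),np.ptp(q[s],0).round(4))
s=q[(vv>205)&(vv<235)];print('ball',s.min(0),s.max(0))
E
```

```text
red 1208 mid [0.5361 0.2804 0.249 ] lo [0.5291 0.2604 0.2265] hi [0.543  0.3003 0.2715]
blue 854 mid [0.5812 0.2739 0.2675] lo [0.5752 0.2541 0.2633] hi [0.5871 0.2938 0.2716]
orange 959 mid [0.6212 0.2687 0.2491] lo [0.6144 0.2482 0.2265] hi [0.628  0.2892 0.2717]
0 111 [0.6529 0.2635 0.259 ] [0.0064 0.02   0.0156]
15 48 [0.6433 0.2653 0.2642] [0.0035 0.0075 0.005 ]
30 48 [0.635  0.2666 0.2642] [0.0029 0.0072 0.0051]
60 11 [0.6168 0.2692 0.2644] [0.001  0.0064 0.0032]
75 49 [0.6087 0.2702 0.2641] [0.0029 0.0078 0.0055]
90 48 [0.5995 0.2716 0.2644] [0.0028 0.0075 0.0052]
105 44 [0.5901 0.2728 0.2643] [0.0029 0.0069 0.005 ]
135 44 [0.5707 0.2759 0.2643] [0.0031 0.007  0.0052]
150 44 [0.5606 0.2775 0.2641] [0.0031 0.0072 0.005 ]
165 43 [0.5502 0.2791 0.2643] [0.0035 0.0074 0.004 ]
180 17 [0.5405 0.2805 0.2651] [0.0012 0.0064 0.0033]
195 19 [0.5279 0.2822 0.2645] [0.0019 0.0066 0.0025]
210 43 [0.5174 0.2838 0.2641] [0.0039 0.0075 0.0045]
225 69 [0.5067 0.2855 0.2664] [0.0048 0.0132 0.0076]
ball [0.50107252 0.27882547 0.26090732] [0.52210037 0.29215061 0.26871375]
```

```bash
python3 -c "
from h import *
goto([.536,.2805,.241],-.147)"
```

```text
t 4.28 tcp [0.5153 0.2703 0.3573] grasp [0.515  0.2703 0.376 ] F [-1.1  0.4 -1. ] open 1.002
axes y [-0.142 -0.99  -0.002] z [-0.99   0.142 -0.013]
shift cm (tool now) [13.53 -1.27 -1.73]  (in target frame) [13.5  -1.31 -1.9 ] rot [ 0.004 -0.013  0.002]
```

```bash
python3 -m creep '1 2 -1.3 -1.8 0 -0.013 0; 1 3 0 0 0 0 0; 1 3 0 0 0 0 0; 1 2.5 0 0 0 0 0; 1 0 0 0 0 0 0'; python3 -c "
from h import *
goto([.536,.2805,.241],-.147)"
```

```text
time_s: 4.9
eef_pos: [0.5347, 0.2783, 0.2531]
eef_rot: [-0.053, 0.707, -0.051, -0.704]
wrist_force: [0.0, 0.2, -0.3]
opening: 1.001
t 4.9 tcp [0.5347 0.2783 0.2531] grasp [0.5347 0.2783 0.2718] F [ 0.   0.2 -0.3] open 1.001
axes y [-0.147 -0.989 -0.004] z [-0.989  0.147 -0.004]
shift cm (tool now) [ 3.08 -0.22 -0.08]  (in target frame) [ 3.08 -0.23 -0.09] rot [-0.    -0.004  0.004]
```

```bash
python3 -m creep '1 1.5 -0.2 -0.1 0 0 0; 1 1.5 0 0 0 0 0; 1 0.1 0 0 0 0 0; 0.3 0 0 0 0 0 0; 0.3 0 0 0 0 0 0;0.3 0 0 0 0 0 0;0.3 0 0 0 0 0 0'; python3 -c "
from h import *
goto([.536,.2805,.241],-.147)
shot('wrist','w2')"
```

```text
time_s: 5.78
eef_pos: [0.5383, 0.2808, 0.225]
eef_rot: [-0.054, 0.709, -0.05, -0.701]
wrist_force: [0.1, -0.6, -1.9]
opening: 0.509
t 5.78 tcp [0.5383 0.2808 0.225 ] grasp [0.538  0.2806 0.2437] F [ 0.1 -0.6 -1.9] open 0.509
axes y [-0.147 -0.989 -0.007] z [-0.989  0.147 -0.011]
shift cm (tool now) [0.27 0.06 0.22]  (in target frame) [0.27 0.06 0.22] rot [-0.001 -0.011  0.007]
```

View pics/w2.png

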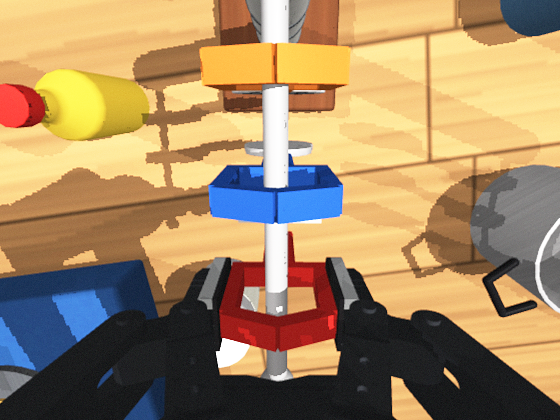

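```bash
python3 -m creep '0.3 -0.7 0 0 0 0.01 0; 0.3 -0.7 0 0 0 0 0; 0.3 0 0 0 0 0 0'; python3 -c "
from h import *
goto([.536,.2805,.2575],-.147)
"
```

```text
time_s: 6.2
eef_pos: [0.5379, 0.2806, 0.24]
eef_rot: [-0.054, 0.713, -0.05, -0.697]
wrist_force: [0.0, -0.2, -1.4]
opening: 0.505
t 6.2 tcp [0.5379 0.2806 0.24  ] grasp [0.5374 0.2805 0.2587] F [ 0.  -0.2 -1.4] open 0.505
axes y [-0.147 -0.989 -0.007] z [-0.989  0.147 -0.021]
shift cm (tool now) [0.11 0.03 0.19]  (in target frame) [0.12 0.03 0.18] rot [-0.001 -0.021  0.007]
```

```bash
python3 -m creep '0.3 0 0 0.5 0 -0.02 0.005; 0.3 0 0 1 0 0 0; 0.3 0 0 1.2 0 0 0; 0.3 0 0 1.2 0 0 0; 0.3 0 0 1.2 0 0 0; 0.3 0 0 1 0 0 0; 0.3 0 0 0 0 0 0'; python3 -c "
from h import *
goto([.476,.2895,.2575],-.147)
shot('wrist','w3')
"
```

```text
time_s: 7.08
eef_pos: [0.4719, 0.2903, 0.2394]
eef_rot: [0.052, -0.705, 0.051, 0.706]
wrist_force: [0.3, -0.2, -1.4]
opening: 0.506
t 7.08 tcp [0.4719 0.2903 0.2394] grasp [0.4719 0.2903 0.2581] F [ 0.3 -0.2 -1.4] open 0.506
axes y [-0.146 -0.989 -0.001] z [-0.989  0.146  0.001]
shift cm (tool now) [ 0.06  0.02 -0.42]  (in target frame) [ 0.06  0.02 -0.42] rot [0.    0.001 0.001]
```

View pics/w3.png

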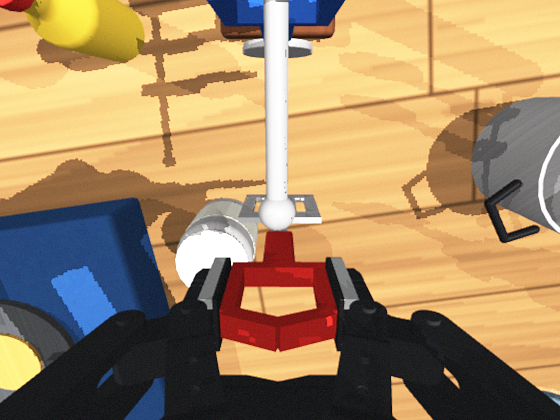

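```bash
python3 -m creep '0.3 -2 0 0.5 0 0 0; 0.3 -3 0 0 0 0 0; 0.3 -2 2 0 0 0 0; 0.3 0 4 0 -0.03 0 0; 0.3 0 5 0 -0.03 0 0; 0.3 0 5 0 -0.03 0 0; 0.3 0 5 0 -0.03 0 0; 0.3 0 5 0 -0.03 0 0; 0.3 0 5 0 -0.03 0 0; 0.3 0 5 0 0 0 0'; python3 -c "
from h import *
goto([.42,-.265,.32],.03)
"
```

```text
time_s: 8.38
eef_pos: [0.4501, -0.0774, 0.3137]
eef_rot: [0.016, 0.71, 0.015, -0.704]
wrist_force: [1.7, -0.2, -1.7]
opening: 0.503
t 8.38 tcp [ 0.4501 -0.0774  0.3137] grasp [ 0.4499 -0.0774  0.3324] F [ 1.7 -0.2 -1.7] open 0.503
axes y [ 0.043 -0.999  0.001] z [-0.999 -0.043 -0.008]
shift cm (tool now) [ 1.23 18.61  3.82]  (in target frame) [ 1.24 18.66  3.57] rot [ 0.013 -0.008 -0.001]
```

```bash
python3 -m creep '0.3 0 5 1 0 0 0; 0.3 0 5 1 0 0 0; 0.3 0 4 1 0 0 0; 0.3 0 3 0.5 0.013 -0.008 0; 0.3 0 1.5 0 0 0 0; 0.3 0 0 0 0 0 0'; python3 -c "
from h import *
goto([.42,-.265,.32],.03)
o,im,d=shot('wrist','w4');np.save('w4.npy',d)
P,hsv=loops(o,im,d,('red',),(.2,.4))
k=(P[...,2]>.25)&(P[...,2]<.275)&(hsv[...,1]<70)&(d>.1)
vv,uu=np.where(k);q=P[k]
for v in range(0,300,15):
    s=(vv>=v)&(vv<v+4)
    if s.sum()>5:print(v,s.sum(),q[s].mean(0).round(4),np.ptp(q[s],0).round(4))
"
```

```text
time_s: 9.12
eef_pos: [0.4213, -0.2755, 0.3146]
eef_rot: [0.009, 0.708, 0.007, -0.706]
wrist_force: [0.5, 0.9, -1.6]
opening: 0.504
t 9.12 tcp [ 0.4213 -0.2755  0.3146] grasp [ 0.4213 -0.2754  0.3333] F [ 0.5  0.9 -1.6] open 0.504
axes y [ 0.022 -1.     0.003] z [-1.    -0.022 -0.002]
shift cm (tool now) [ 1.33 -1.06  0.11]  (in target frame) [ 1.33 -1.05  0.1 ] rot [-0.008 -0.002 -0.003]
red 7508 mid [ 0.4203 -0.2745  0.3204] lo [ 0.4151 -0.2949  0.2807] hi [ 0.4255 -0.2541  0.3601]
0 59 [ 0.5452 -0.264   0.2632] [0.0024 0.0071 0.0046]
15 60 [ 0.5385 -0.264   0.2631] [0.0022 0.0072 0.0048]
30 59 [ 0.5316 -0.2641  0.263 ] [0.002  0.0073 0.0043]
45 56 [ 0.5245 -0.2644  0.2631] [0.0019 0.0069 0.0048]
60 56 [ 0.5173 -0.2644  0.2632] [0.0018 0.007  0.0038]
75 56 [ 0.5099 -0.2645  0.2633] [0.0018 0.0071 0.0046]
90 53 [ 0.5023 -0.2646  0.2632] [0.0017 0.0071 0.0034]
105 53 [ 0.4945 -0.2648  0.2634] [0.0017 0.0072 0.004 ]
120 56 [ 0.4865 -0.2652  0.2633] [0.0018 0.0073 0.0056]
135 72 [ 0.4784 -0.2652  0.2641] [0.002  0.0107 0.0071]
150 73 [ 0.4702 -0.2655  0.2649] [0.0025 0.0107 0.0065]
225 59 [ 0.4216 -0.2753  0.2554] [0.001  0.009  0.0076]
```

View pics/w4.png

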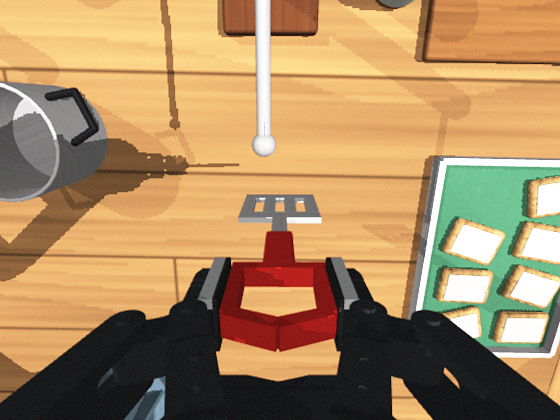

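```bash
python3 -m creep '0.3 2 -0.9 0 -0.01 0 0; 0.3 2.5 0 0 0 0 0; 0.3 2.5 0 0 0 0 0; 0.3 0.5 0 0 0 0 0; 0.3 0 0 0 0 0 0'; python3 -c "
from h import *
goto([.42,-.2665,.2575],.02)
"
```

```text
time_s: 9.8
eef_pos: [0.4239, -0.2601, 0.2397]
eef_rot: [0.016, 0.709, 0.013, -0.705]
wrist_force: [0.1, 0.0, -1.4]
opening: 0.506
t 9.8 tcp [ 0.4239 -0.2601  0.2397] grasp [ 0.4238 -0.26    0.2584] F [ 0.1  0.  -1.4] open 0.506
axes y [ 0.041 -0.999  0.004] z [-0.999 -0.041 -0.005]
shift cm (tool now) [0.09 0.62 0.42]  (in target frame) [0.09 0.63 0.41] rot [ 0.021 -0.005 -0.004]
```

```bash
python3 -m creep '0.3 0.1 0.6 0 0.02 -0.005 0; 0.3 0 0 0 0 0 0; 0.3 0 0 -1 0 0 0; 0.3 0 0 0 0 0 0'; python3 -c "
from h import *
goto([.582,-.2633,.2575],.02)
"
```

```text
time_s: 10.3
eef_pos: [0.4363, -0.2673, 0.2419]
eef_rot: [0.01, 0.708, 0.004, -0.706]
wrist_force: [-0.4, 0.6, -1.1]
opening: 0.506
t 10.3 tcp [ 0.4363 -0.2673  0.2419] grasp [ 0.4363 -0.2672  0.2606] F [-0.4  0.6 -1.1] open 0.506
axes y [ 0.02  -1.     0.008] z [-1.    -0.02  -0.004]
shift cm (tool now) [  0.36  -0.11 -14.57]  (in target frame) [  0.31  -0.11 -14.57] rot [ 0.    -0.004 -0.008]
```

```bash
python3 -m creep '0.3 0.2 -0.1 -1 0 -0.003 -0.007; 0.3 0 0 -1.5 0 0 0; 0.3 0 0 -1.5 0 0 0; 0.3 0 0 -1.5 0 0 0; 0.3 0 0 -1 0 0 0; 0.3 0 0 0 0 0 0'; python3 -c "
from h import *
goto([.582,-.2633,.2575],.02)
shot('wrist','w5')
"
```

```text
time_s: 11.05
eef_pos: [0.5069, -0.2645, 0.2393]
eef_rot: [0.007, 0.707, 0.008, -0.707]
wrist_force: [0.3, -0.1, -1.1]
opening: 0.506
t 11.05 tcp [ 0.5069 -0.2645  0.2393] grasp [ 0.5069 -0.2645  0.258 ] F [ 0.3 -0.1 -1.1] open 0.506
axes y [ 0.021 -1.    -0.   ] z [-1.    -0.021 -0.   ]
shift cm (tool now) [ 0.05  0.03 -7.51]  (in target frame) [ 0.05  0.03 -7.51] rot [ 0.001 -0.     0.   ]
```

View pics/w5.png

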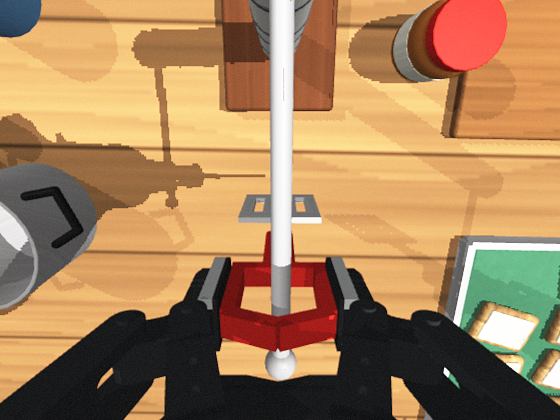

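Loop is threaded on the rod, centred (rod at u≈281, loop 222–338). Continue in and lower.

```bash
python3 -m creep '0.3 0 0 -1.5 0 0 0; 0.3 0 0 -1.5 0 0 0; 0.3 0 0 -1.5 0 0 0; 0.3 0 0 -1.5 0 0 0; 0.3 0 0 -1 0 0 0; 0.3 0 0 0 0 0 0; 0.3 0.7 0 0 0 0 0; 0.3 0.6 0 0 0 0 0; 0.3 0 0 0 0 0 0'; python3 -c "
from h import *
goto([.582,-.2633,.2435],.02)
"
```

```text
time_s: 12.22
eef_pos: [0.5807, -0.2633, 0.2252]
eef_rot: [0.007, 0.707, 0.007, -0.707]
wrist_force: [0.1, -0.2, -1.4]
opening: 0.502
t 12.22 tcp [ 0.5807 -0.2633  0.2252] grasp [ 0.5807 -0.2633  0.2439] F [ 0.1 -0.2 -1.4] open 0.502
axes y [ 0.019 -1.    -0.   ] z [-1.    -0.019 -0.   ]
shift cm (tool now) [ 0.04  0.01 -0.13]  (in target frame) [ 0.04  0.01 -0.13] rot [-0.001 -0.     0.   ]
```

```bash
python3 -m creep '0.3 0.15 0 0 0 0 0; 0.3 0 0 0 0 0 0'; python3 -m creep '0.3 0.1 0 0 0 0 0; 0.3 0 0 0 0 0 0'
```

```text
time_s: 12.48
eef_pos: [0.5808, -0.2636, 0.2251]
eef_rot: [0.007, 0.708, 0.006, -0.706]
wrist_force: [-0.6, 0.1, -1.9]
opening: 0.506
time_s: 12.72
eef_pos: [0.5809, -0.2638, 0.2248]
eef_rot: [0.007, 0.708, 0.006, -0.706]
wrist_force: [-0.6, 0.7, 0.3]
opening: 0.505
```

```bash
python3 -m creep '0.3 0.2 0 0 0 0 0; 0.3 0 0 0 0 0 0'
```

```text
time_s: 12.98
eef_pos: [0.5812, -0.2641, 0.2248]
eef_rot: [0.008, 0.708, 0.006, -0.706]
wrist_force: [0.6, -0.4, -0.8]
opening: 0.503
```

```bash
python3 -m creep '0.56 0 0 0 0 0 0; 0.65 0 0 0 0 0 0; 0.9 0 0 0 0 0 0; 0.9 0 0 0 0 0 0'; python3 -c "
from h import *
goto([.582,-.2633,.38],.02)
shot('wrist','w6')
"
```

```text
time_s: 13.48
eef_pos: [0.5809, -0.2639, 0.2235]
eef_rot: [0.007, 0.708, 0.006, -0.706]
wrist_force: [-0.8, -0.2, 0.0]
opening: 0.897
t 13.47 tcp [ 0.5809 -0.2639  0.2235] grasp [ 0.5809 -0.2639  0.2422] F [-0.8 -0.2  0. ] open 0.897
axes y [ 0.019 -1.     0.002] z [-1.    -0.019 -0.003]
shift cm (tool now) [-13.78  -0.03  -0.14]  (in target frame) [-13.78  -0.06  -0.11] rot [-0.001 -0.003 -0.002]
```

View pics/w6.png

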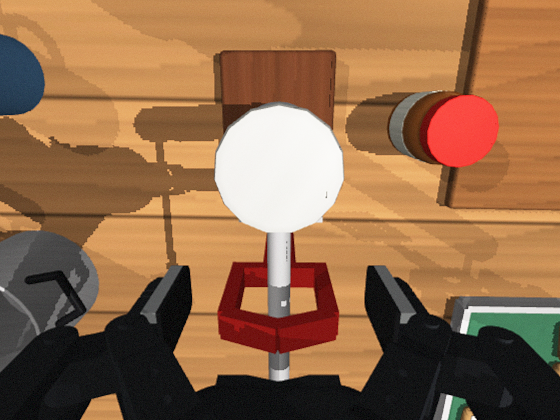

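```bash
python3 -m creep '1 -2 0 0 0 0 0; 1 -4 0 0 0 0 0; 1 -4 0 0 0 0 0; 1 -3 -3 0 0.04 0 0; 1 0 -6 0 0.04 0 0; 1 0 -6 0 0.04 0 0; 1 0 -6 0 0.04 0 0; 1 0 -6 0 0 0 0; 1 0 -6 0 0 0 0; 1 0 -6 0 0 0 0'; python3 -c "
from h import *
goto([.555,.277,.38],-.147)
"
```

```text
time_s: 14.78
eef_pos: [0.6209, 0.1296, 0.3742]
eef_rot: [-0.053, 0.713, -0.057, -0.697]
wrist_force: [0.9, -0.5, 0.3]
opening: 1.0
t 14.78 tcp [0.6209 0.1296 0.3742] grasp [0.6206 0.1298 0.3929] F [ 0.9 -0.5  0.3] open 1.0
axes y [-0.155 -0.988  0.003] z [-0.988  0.155 -0.022]
shift cm (tool now) [  1.05 -13.54   8.83]  (in target frame) [  1.29 -13.61   8.68] rot [-0.009 -0.022 -0.004]
```

```bash
python3 -m creep '1 0.3 -5 3 -0.009 -0.02 -0.004; 1 0.3 -5 3 0 0 0; 1 0.3 -3 2 0 0 0; 1 0.3 0 0 0 0 0; 1 0 0 0 0 0 0'; python3 -c "
from h import *
goto([.5812,.274,.241],-.147)
o,im,d=shot('wrist','w7');np.save('w7.npy',d)
P,hsv=loops(o,im,d,('blue','orange'))
ctrl.camera('scene');
print(cv2.imwrite('pics/s7.png',cv2.resize(ctrl.camera('scene')[0][100:400,150:430],None,fx=2,fy=2)))
"
```

```text
time_s: 15.4
eef_pos: [0.5594, 0.2793, 0.3691]
eef_rot: [-0.051, 0.709, -0.048, -0.702]
wrist_force: [-0.4, 0.1, -0.1]
opening: 1.002
t 15.4 tcp [0.5594 0.2793 0.3691] grasp [0.5592 0.2792 0.3878] F [-0.4  0.1 -0.1] open 1.002
axes y [-0.139 -0.99  -0.004] z [-0.99   0.139 -0.01 ]
shift cm (tool now) [14.7   0.29 -2.09]  (in target frame) [14.68  0.21 -2.24] rot [ 0.007 -0.01   0.004]
blue 978 mid [0.5834 0.275  0.2482] lo [0.5767 0.2552 0.2258] hi [0.5902 0.2948 0.2706]
orange 794 mid [0.6229 0.2699 0.2661] lo [0.6165 0.2496 0.2619] hi [0.6293 0.2901 0.2703]
True
```

View pics/w7.png

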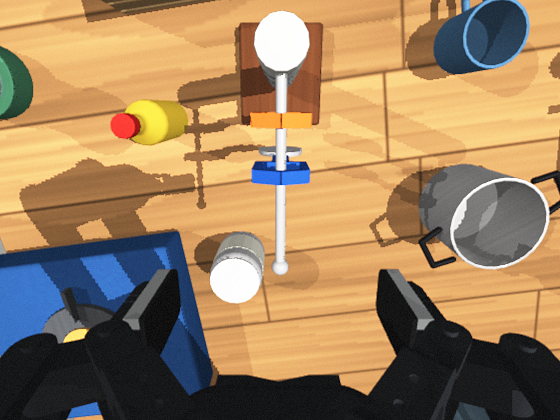

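View pics/s7.png

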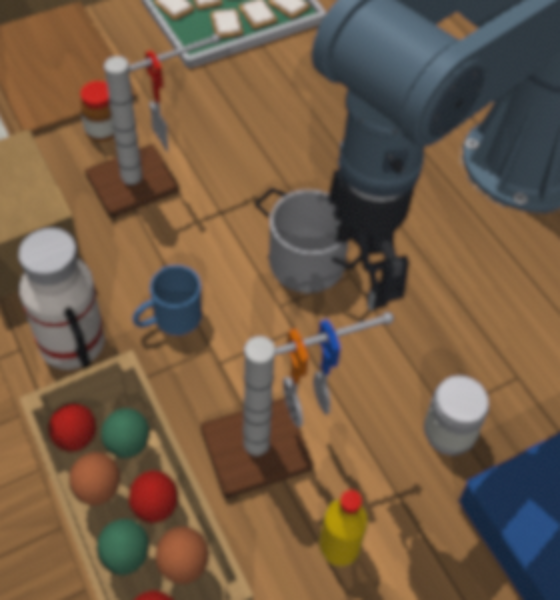

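```bash
python3 -m creep '1 2.5 0.2 -2 0.007 -0.01 0.004; 1 3 0 0 0 0 0; 1 3 0 0 0 0 0; 1 2 0 0 0 0 0; 1 0 0 0 0 0 0'; python3 -c "
from h import *
goto([.5815,.2747,.241],-.147)"
```

```text
time_s: 16.18
eef_pos: [0.5842, 0.2672, 0.2628]
eef_rot: [-0.056, 0.706, -0.056, -0.704]
wrist_force: [0.5, -0.9, -1.3]
opening: 1.0
t 16.18 tcp [0.5842 0.2672 0.2628] grasp [0.5841 0.2672 0.2815] F [ 0.5 -0.9 -1.3] open 1.0
axes y [-0.158 -0.988 -0.001] z [-0.988  0.158 -0.002]
shift cm (tool now) [ 4.05 -0.69  0.39]  (in target frame) [ 4.05 -0.7   0.37] rot [-0.011 -0.002  0.001]
```

```bash
python3 -m creep '1 0.2 -0.6 0.3 -0.008 0 0; 1 0 0 0 0 0 0; 1 2 0 0 0 0 0; 1 1.5 0 0 0 0 0;1 0 0 0 0 0 0'; python3 -c "
from h import *
goto([.5815,.2747,.241],-.147)"
```

```text
time_s: 16.8
eef_pos: [0.5838, 0.2736, 0.2264]
eef_rot: [-0.054, 0.707, -0.053, -0.703]
wrist_force: [-0.7, -0.2, -0.2]
opening: 1.0
t 16.8 tcp [0.5838 0.2736 0.2264] grasp [0.5837 0.2736 0.2451] F [-0.7 -0.2 -0.2] open 1.0
axes y [-0.15  -0.989 -0.002] z [-0.989  0.15  -0.006]
shift cm (tool now) [ 0.41 -0.08  0.25]  (in target frame) [ 0.41 -0.08  0.25] rot [-0.004 -0.006  0.002]
```

```bash
python3 -m creep '1 0.2 0 0.2 0 0 0; 0.3 0 0 0 0 0 0;0.3 0 0 0 0 0 0;0.3 0 0 0 0 0 0;0.3 0 0 0 0 0 0'; python3 -c "
from h import *
goto([.5825,.2747,.2435],-.147)
shot('wrist','w8')"
```

```text
time_s: 17.42
eef_pos: [0.5823, 0.2742, 0.2255]
eef_rot: [-0.054, 0.708, -0.052, -0.702]
wrist_force: [-0.7, 0.1, -1.6]
opening: 0.503
t 17.43 tcp [0.5823 0.2742 0.2255] grasp [0.5822 0.2742 0.2442] F [-0.7  0.1 -1.6] open 0.503
axes y [-0.15  -0.989 -0.003] z [-0.989  0.15  -0.007]
shift cm (tool now) [ 0.07 -0.05 -0.01]  (in target frame) [ 0.07 -0.05 -0.01] rot [-0.004 -0.008  0.003]
```

View pics/w8.png

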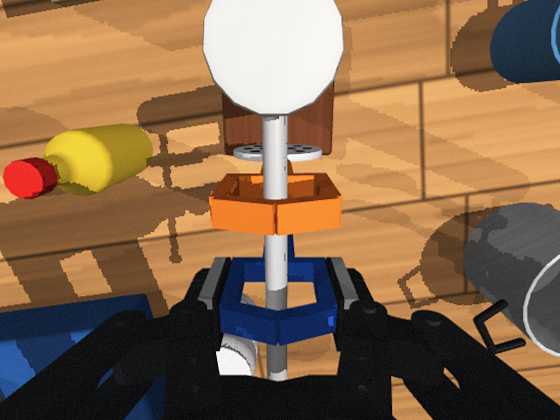

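```bash
python3 -m creep '0.3 -0.7 0 0 0 -0.007 0.003; 0.3 -0.7 0 0 0 0 0; 0.3 0 0 0 0 0 0; 0.3 0 0 1 0 0 0; 0.3 0 0 1 0 0 0; 0.3 0 0 1 0 0 0;0.3 0 0 0 0 0 0'; python3 -c "
from h import *
goto([.473,.2903,.2575],-.147)"
```

```text
time_s: 18.35
eef_pos: [0.5496, 0.279, 0.24]
eef_rot: [0.053, -0.705, 0.053, 0.706]
wrist_force: [-0.8, -0.9, -0.9]
opening: 0.504
t 18.35 tcp [0.5496 0.279  0.24  ] grasp [0.5496 0.2791 0.2587] F [-0.8 -0.9 -0.9] open 0.504
axes y [-0.15  -0.989  0.001] z [-0.989  0.15   0.001]
shift cm (tool now) [0.13 0.04 7.74]  (in target frame) [0.12 0.01 7.74] rot [-0.003  0.001 -0.001]
```

```bash
python3 -m creep '0.3 0 0 1.3 0 0 0; 0.3 0 0 1.4 0 0 0; 0.3 0 0 1.4 0 0 0; 0.3 0 0 1.4 0 0 0; 0.3 0 0 1.4 0 0 0; 0.3 0 0 0.7 0 0 0; 0.3 0 0 0 0 0 0'; python3 -c "
from h import *
goto([.473,.2903,.2575],-.147)
shot('wrist','w9')"
```

```text
time_s: 19.23
eef_pos: [0.4686, 0.2915, 0.2404]
eef_rot: [0.053, -0.705, 0.053, 0.705]
wrist_force: [-1.1, -0.8, -1.5]
opening: 0.506
t 19.23 tcp [0.4686 0.2915 0.2404] grasp [0.4686 0.2915 0.2591] F [-1.1 -0.8 -1.5] open 0.506
axes y [-0.149 -0.989  0.   ] z [-0.989  0.149  0.001]
shift cm (tool now) [ 0.16  0.05 -0.46]  (in target frame) [ 0.16  0.05 -0.46] rot [-0.003  0.001 -0.   ]
```

View pics/w9.png

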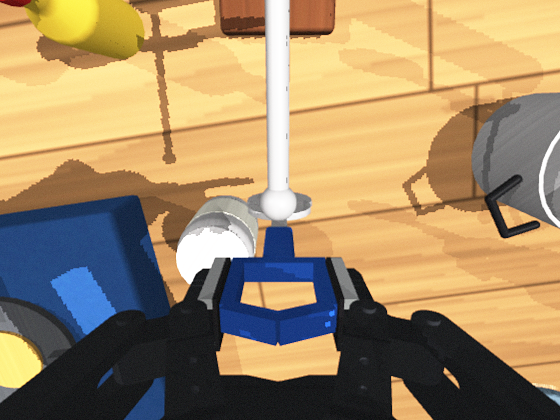

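```bash
python3 -m creep '0.3 -2 0 0.5 0 0 0; 0.3 -3 0 0 0 0 0; 0.3 -2 2 0 0 0 0; 0.3 0 4 0 -0.03 0 0; 0.3 0 5 0 -0.03 0 0; 0.3 0 5 0 -0.03 0 0; 0.3 0 5 0 -0.03 0 0; 0.3 0 5 0 -0.03 0 0; 0.3 0 5 0 -0.02 0 0; 0.3 0 5 0 0 0 0'; python3 -c "
from h import *
goto([.42,-.2665,.32],.02)
"
```

```text
time_s: 20.52
eef_pos: [0.4454, -0.0767, 0.3146]
eef_rot: [0.011, 0.709, 0.009, -0.705]
wrist_force: [-0.1, 0.6, -0.4]
opening: 0.502
t 20.52 tcp [ 0.4454 -0.0767  0.3146] grasp [ 0.4453 -0.0767  0.3333] F [-0.1  0.6 -0.4] open 0.502
axes y [ 0.029 -1.     0.003] z [-1.    -0.029 -0.006]
shift cm (tool now) [ 1.36 18.9   3.09]  (in target frame) [ 1.33 18.92  2.92] rot [ 0.009 -0.006 -0.003]
```

```bash
python3 -m creep '0.3 0 5 1 0 0 0; 0.3 0 5 1 0 0 0; 0.3 0 4 0.5 0.009 -0.005 0; 0.3 0 2 0 0 0 0; 0.3 1 1 0 0 0 0; 0.3 2 0 0 0 0 0; 0.3 2 0 0 0 0 0; 0.3 2 0 0 0 0 0; 0.3 0 0 0 0 0 0; 0.3 0 0 0 0 0 0'; python3 -c "
from h import *
goto([.42,-.2665,.2575],.02)
"
```

```text
time_s: 21.78
eef_pos: [0.4256, -0.2547, 0.2415]
eef_rot: [0.007, 0.708, 0.006, -0.706]
wrist_force: [-0.2, 0.8, -0.7]
opening: 0.496
t 21.77 tcp [ 0.4256 -0.2547  0.2415] grasp [ 0.4256 -0.2546  0.2602] F [-0.2  0.8 -0.7] open 0.496
axes y [ 0.017 -1.     0.001] z [-1.    -0.017 -0.003]
shift cm (tool now) [0.27 1.17 0.58]  (in target frame) [0.27 1.17 0.59] rot [-0.003 -0.003 -0.001]
```

```bash
python3 -m creep '0.3 0.2 1.15 0 0 0 0; 0.3 0 0 0 0 0 0; 0.3 0 0 0 0 0 0'; python3 -c "
from h import *
goto([.527,-.2644,.2575],.02)
o,im,d=shot('wrist','w10');loops(o,im,d,('blue','red'),(.2,.4))
"
```

```text
time_s: 22.15
eef_pos: [0.4268, -0.2676, 0.2413]
eef_rot: [0.008, 0.709, 0.005, -0.705]
wrist_force: [0.1, -0.2, -1.1]
opening: 0.506
t 22.15 tcp [ 0.4268 -0.2676  0.2413] grasp [ 0.4267 -0.2675  0.26  ] F [ 0.1 -0.2 -1.1] open 0.506
axes y [ 0.018 -1.     0.004] z [-1.    -0.018 -0.005]
shift cm (tool now) [  0.3   -0.14 -10.02]  (in target frame) [  0.25  -0.12 -10.02] rot [-0.002 -0.005 -0.004]
blue 7174 mid [ 0.428  -0.2665  0.2486] lo [ 0.4229 -0.2868  0.2108] hi [ 0.433  -0.2462  0.2863]
red few
```

View pics/w10.png

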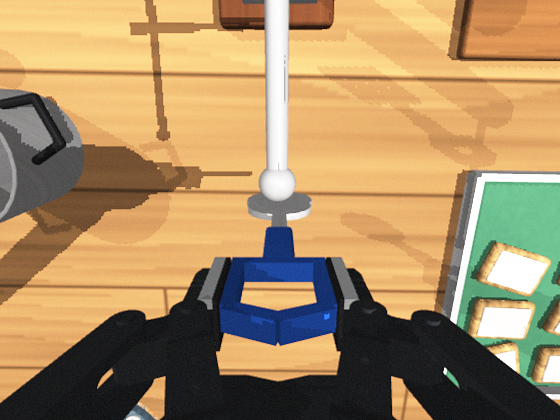

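```bash
python3 -m creep '0.3 0.2 -0.05 -1 0 -0.004 -0.004; 0.3 0 0 -1.5 0 0 0; 0.3 0 0 -1.5 0 0 0; 0.3 0 0 -1.5 0 0 0; 0.3 0 0 -1.5 0 0 0; 0.3 0 0 -1 0 0 0; 0.3 0 0 0 0 0 0'; python3 -c "
from h import *
goto([.527,-.2644,.2435],.02)
o,im,d=shot('wrist','w11');loops(o,im,d,('blue','red'),(.2,.4))
"
```

```text
time_s: 23.08
eef_pos: [0.5137, -0.2651, 0.2391]
eef_rot: [0.006, 0.708, 0.007, -0.707]
wrist_force: [0.1, -0.1, -1.4]
opening: 0.507
t 23.07 tcp [ 0.5137 -0.2651  0.2391] grasp [ 0.5137 -0.2651  0.2578] F [ 0.1 -0.1 -1.4] open 0.507
axes y [ 0.019 -1.    -0.   ] z [-1.    -0.019 -0.001]
shift cm (tool now) [ 1.43 -0.05 -1.33]  (in target frame) [ 1.43 -0.05 -1.33] rot [-0.001 -0.001  0.   ]
blue 6122 mid [ 0.515  -0.2642  0.2605] lo [ 0.5099 -0.2846  0.2368] hi [ 0.52   -0.2437  0.2842]
red 3905 mid [ 0.5797 -0.263   0.249 ] lo [ 0.5749 -0.2832  0.2273] hi [ 0.5846 -0.2427  0.2707]
```

View pics/w11.png

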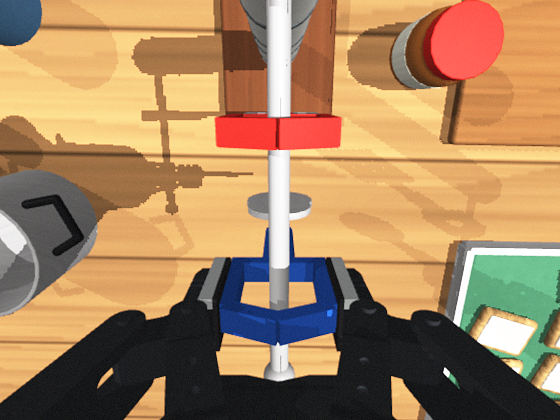

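```bash
python3 -m creep '0.3 0 0 -1 0 0 0; 0.3 0 0 0 0 0 0; 0.3 0.7 0 0 0 0 0; 0.3 0.7 0 0 0 0 0; 0.3 0.2 0 0 0 0 0;0.3 0.2 0 0 0 0 0;0.3 0 0 0 0 0 0'; python3 -c "
from h import *
goto([.527,-.2644,.2435],.02)"
```

```text
time_s: 24.0
eef_pos: [0.5235, -0.2655, 0.2253]
eef_rot: [0.007, 0.709, 0.005, -0.706]
wrist_force: [0.4, 0.4, -0.8]
opening: 0.503
t 24.0 tcp [ 0.5235 -0.2655  0.2253] grasp [ 0.5235 -0.2655  0.244 ] F [ 0.4  0.4 -0.8] open 0.503
axes y [ 0.018 -1.     0.002] z [-1.    -0.018 -0.004]
shift cm (tool now) [ 0.05 -0.11 -0.35]  (in target frame) [ 0.05 -0.11 -0.35] rot [-0.002 -0.004 -0.002]
```

```bash
python3 -m creep '0.3 0.2 0 0 0 0 0;0.3 0 0 0 0 0 0; 0.3 0.2 0 0 0 0 0;0.3 0 0 0 0 0 0'; python3 -m creep '0.56 0 0 0 0 0 0; 0.65 0 0 0 0 0 0; 0.9 0 0 0 0 0 0; 0.9 0 0 0 0 0 0'; python3 -c "
from h import *
shot('wrist','w12')"
```

```text
time_s: 24.5
eef_pos: [0.5238, -0.2658, 0.2251]
eef_rot: [0.008, 0.709, 0.005, -0.705]
wrist_force: [-0.6, 0.6, 1.2]
opening: 0.501
time_s: 25.0
eef_pos: [0.5234, -0.2658, 0.2231]
eef_rot: [0.007, 0.709, 0.005, -0.705]
wrist_force: [0.6, 1.7, -0.2]
opening: 0.899
```

View pics/w12.png

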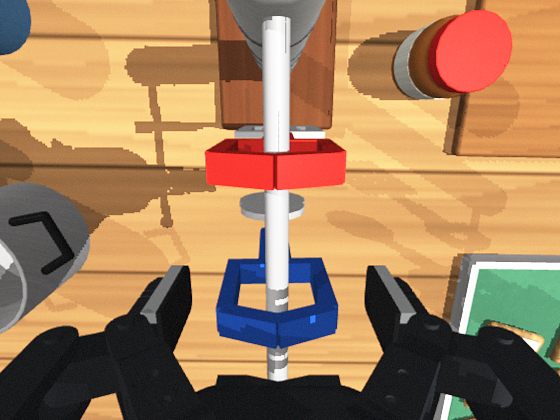

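```bash
python3 -m creep '1 -2 0 0 0 0 0; 1 -4 0 0 0 0 0; 1 -4 0 0 0 0 0; 1 -3 -3 0 0.04 0 0; 1 0 -6 0 0.04 0 0; 1 0 -6 0 0.04 0 0; 1 0 -6 0 0.04 0 0; 1 0 -6 0 0 0 0; 1 0 -6 0 0 0 0; 1 0 -6 0 0 0 0'; python3 -c "
from h import *
goto([.6,.2725,.385],-.147)
o,im,d=shot('wrist','w12b')
"
```

```text
time_s: 26.3
eef_pos: [0.5624, 0.1288, 0.3568]
eef_rot: [-0.055, 0.708, -0.056, -0.702]
wrist_force: [1.4, -0.4, 0.4]
opening: 1.001
t 26.3 tcp [0.5624 0.1288 0.3568] grasp [0.5622 0.1288 0.3755] F [ 1.4 -0.4  0.4] open 1.001
axes y [-0.157 -0.988  0.001] z [-0.988  0.157 -0.009]
shift cm (tool now) [ -0.95 -14.78  -1.47]  (in target frame) [ -0.95 -14.77  -1.62] rot [-0.011 -0.009 -0.001]
```

```bash
python3 -m creep '1 -0.5 -5 -0.5 -0.009 -0.009 0; 1 -0.5 -5 -0.5 0 0 0; 1 0 -3.5 -0.5 0 0 0; 1 0 0 0 0 0 0; 1 0 0 0 0 0 0'; python3 -c "
from h import *
goto([.622,.2695,.2415],-.147)
o,im,d=shot('wrist','w13');np.save('w13.npy',d)
P,hsv=loops(o,im,d,('orange',))
"
```

```text
time_s: 26.98
eef_pos: [0.5965, 0.2737, 0.3661]
eef_rot: [0.05, -0.705, 0.048, 0.706]
wrist_force: [-0.1, -0.1, -0.4]
opening: 1.001
t 26.98 tcp [0.5965 0.2737 0.3661] grasp [0.5965 0.2737 0.3848] F [-0.1 -0.1 -0.4] open 1.001
axes y [-0.138 -0.99  -0.003] z [-0.99   0.138  0.002]
shift cm (tool now) [14.32  0.11 -2.62]  (in target frame) [14.33  0.05 -2.59] rot [0.008 0.002 0.003]
orange 1093 mid [0.6238 0.269  0.248 ] lo [0.6169 0.2489 0.2257] hi [0.6307 0.2892 0.2704]
```

View pics/w13.png

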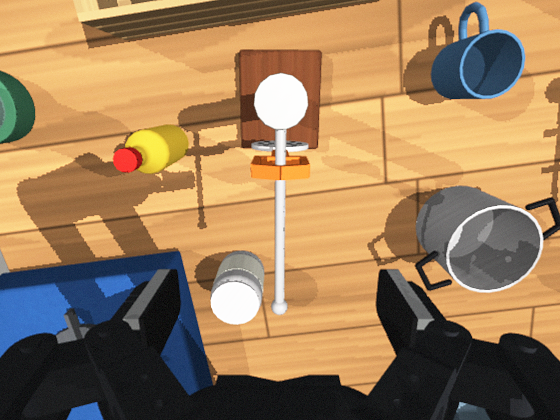

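```bash
python3 -m creep '1 2.5 0.1 -2.2 0.006 0 0.003; 1 3 0 0 0 0 0; 1 3 0 0 0 0 0; 1 2 0 0 0 0 0; 1 0 0 0 0 0 0;1 0 0 0 0 0 0'; python3 -c "
from h import *
goto([.6222,.2693,.241],-.147)"
```

```text
time_s: 27.78
eef_pos: [0.6198, 0.2612, 0.2619]
eef_rot: [-0.055, 0.706, -0.055, -0.704]
wrist_force: [-0.7, 0.0, 1.0]
opening: 1.0
t 27.77 tcp [0.6198 0.2612 0.2619] grasp [0.6198 0.2612 0.2806] F [-0.7  0.   1. ] open 1.0
axes y [-0.154 -0.988 -0.   ] z [-0.988  0.154 -0.002]
shift cm (tool now) [ 3.96 -0.84 -0.1 ]  (in target frame) [ 3.96 -0.84 -0.11] rot [-0.008 -0.002  0.   ]
```

```bash
python3 -m creep '1 0.2 -0.8 -0.1 -0.006 0 0; 1 0 0 0 0 0 0; 1 2 0 0 0 0 0; 1 1.5 0 0 0 0 0;1 0.1 0 0 0 0 0; 1 0 0 0 0 0 0'; python3 -c "
from h import *
goto([.6222,.2693,.241],-.147)"
```

```text
time_s: 28.52
eef_pos: [0.623, 0.2695, 0.2232]
eef_rot: [-0.053, 0.707, -0.052, -0.704]
wrist_force: [1.2, 0.0, -0.5]
opening: 0.998
t 28.52 tcp [0.623  0.2695 0.2232] grasp [0.6229 0.2695 0.2419] F [ 1.2  0.  -0.5] open 0.998
axes y [-0.148 -0.989 -0.001] z [-0.989  0.148 -0.004]
shift cm (tool now) [0.09 0.03 0.07]  (in target frame) [0.09 0.03 0.07] rot [-0.001 -0.004  0.001]
```

```bash
python3 - <<'E'
from h import *
for i in range(2):
    im,d=ctrl.camera('top');vv,uu=np.mgrid[:420,:560];P=toworld('top',uu,vv,d);hsv=cv2.cvtColor(im,cv2.COLOR_BGR2HSV);H=hsv[...,0]
    b=(P[...,1]<-.2)&(P[...,1]>-.33)&(P[...,2]>.2)&(P[...,2]<.3)&(hsv[...,1]>120)
    for n,m in (('red',(H<6)|(H>174)),('blue',(H>100)&(H<125))):
        q=P[b&m];print(n,len(q),np.median(q,0).round(4),np.percentile(q,95,0).round(4))
cv2.imwrite('pics/t14.png',cv2.resize(im[120:320,90:460],None,fx=2,fy=2))
E
```

```text
red 97 [ 0.5766 -0.2601  0.2661] [ 0.5819 -0.244   0.2731]
blue 71 [ 0.5211 -0.2622  0.2669] [ 0.5256 -0.245   0.2725]
red 96 [ 0.5766 -0.2604  0.2654] [ 0.5819 -0.244   0.2737]
blue 71 [ 0.5212 -0.2622  0.2669] [ 0.5256 -0.2453  0.2727]
```

View pics/t14.png

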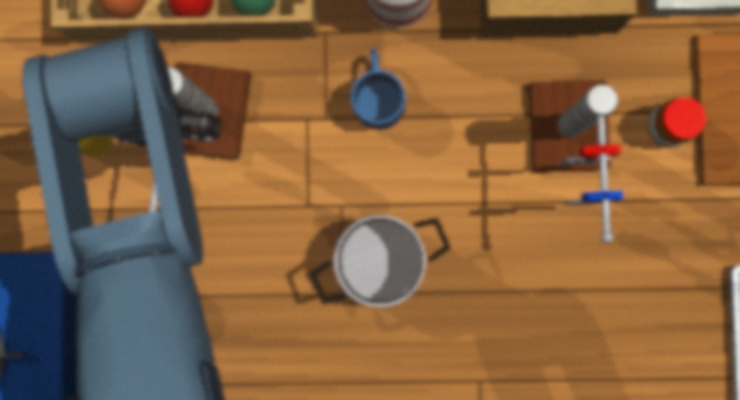

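Both hang still on the spare rod. Grip the skimmer.

```bash
python3 -m creep '0.3 0 0 0 0 0 0;0.3 0 0 0 0 0 0;0.3 0 0 0 0 0 0;0.3 0 0 0 0 0 0; 0.3 -0.7 0 0 0 0 0; 0.3 -0.7 0 0 0 0 0; 0.3 0 0 0 0 0 0'; python3 -c "
from h import *
goto([.473,.2903,.2575],-.147)
shot('wrist','w15')"
```

```text
time_s: 29.5
eef_pos: [0.6237, 0.2697, 0.2402]
eef_rot: [-0.053, 0.708, -0.052, -0.703]
wrist_force: [0.4, -0.6, -0.8]
opening: 0.503
t 29.5 tcp [0.6237 0.2697 0.2402] grasp [0.6236 0.2696 0.2589] F [ 0.4 -0.6 -0.8] open 0.503
axes y [-0.148 -0.989 -0.002] z [-0.989  0.148 -0.007]
shift cm (tool now) [ 0.03  0.19 15.21]  (in target frame) [ 0.14  0.16 15.21] rot [-0.001 -0.007  0.002]
```

View pics/w15.png

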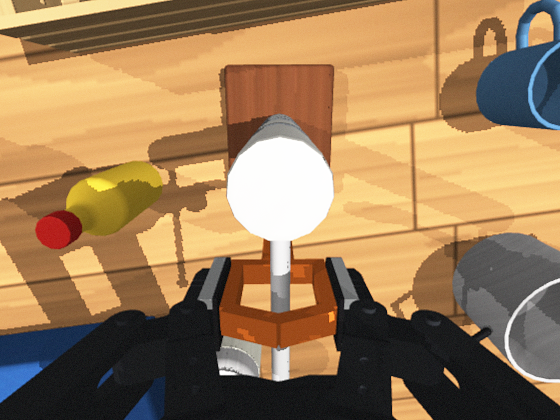

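```bash
python3 -m creep '0.3 0 0 1 0 -0.007 0.002; 0.3 0 0 1.4 0 0 0; 0.3 0 0 1.4 0 0 0; 0.3 0 0 1.4 0 0 0; 0.3 0 0 1.4 0 0 0; 0.3 0 0 1 0 0 0; 0.3 0 0 0 0 0 0'; python3 -c "
from h import *
goto([.473,.2903,.2575],-.147)"
```

```text
time_s: 30.42
eef_pos: [0.5413, 0.282, 0.2393]
eef_rot: [0.052, -0.704, 0.052, 0.706]
wrist_force: [-0.3, 0.3, -1.0]
opening: 0.507
t 30.43 tcp [0.5413 0.282  0.2393] grasp [0.5414 0.282  0.258 ] F [-0.3  0.3 -1. ] open 0.507
axes y [-0.147 -0.989  0.   ] z [-0.989  0.147  0.002]
shift cm (tool now) [0.07 0.19 6.88]  (in target frame) [0.05 0.18 6.88] rot [-0.     0.002 -0.   ]
```

```bash
python3 -m creep '0.3 0 0.1 1.2 0 0 0; 0.3 0 0 1.4 0 0 0; 0.3 0 0 1.4 0 0 0; 0.3 0 0 1.4 0 0 0; 0.3 0 0 1.2 0 0 0; 0.3 0 0 0 0 0 0'; python3 -c "
from h import *
goto([.473,.2903,.2575],-.147)
o,im,d=shot('wrist','w16');loops(o,im,d,('orange',),(.2,.4))"
```

```text
time_s: 31.18
eef_pos: [0.4714, 0.2913, 0.2396]
eef_rot: [0.052, -0.704, 0.052, 0.706]
wrist_force: [0.2, -0.5, -0.7]
opening: 0.502
t 31.18 tcp [0.4714 0.2913 0.2396] grasp [0.4714 0.2913 0.2583] F [ 0.2 -0.5 -0.7] open 0.502
axes y [-0.147 -0.989  0.   ] z [-0.989  0.147  0.002]
shift cm (tool now) [ 0.07  0.07 -0.18]  (in target frame) [ 0.08  0.07 -0.18] rot [-0.     0.002 -0.   ]
orange 7444 mid [0.4721 0.2916 0.2475] lo [0.4653 0.2714 0.2103] hi [0.4789 0.3118 0.2847]
```

View pics/w16.png

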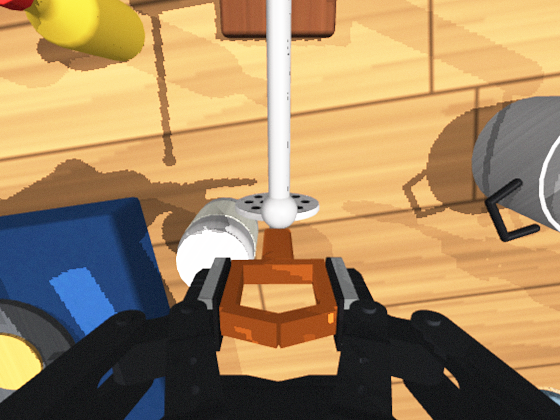

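```bash
python3 -m creep '0.3 -2 0 0.3 0 0 0; 0.3 -3 0 0 0 0 0; 0.3 -2.5 1 0 0 0 0; 0.3 0 3 0 -0.03 0 0; 0.3 0 4.5 0 -0.03 0 0; 0.3 0 5 0 -0.03 0 0; 0.3 0 5 -0.5 -0.03 0 0; 0.3 0 4 -0.5 -0.03 0 0; 0.3 0 2 -0.5 0 0 0; 0.3 0 0 0 0 0 0'; python3 -c "
from h import *
goto([.46,.007,.325],0)
o,im,d=shot('wrist','w17')
"
```

```text
time_s: 32.48
eef_pos: [0.4691, 0.0382, 0.3187]
eef_rot: [0.003, 0.709, 0.001, -0.705]
wrist_force: [0.4, 0.3, -1.1]
opening: 0.509
t 32.48 tcp [0.4691 0.0382 0.3187] grasp [0.469  0.0382 0.3374] F [ 0.4  0.3 -1.1] open 0.509
axes y [ 0.005 -1.     0.002] z [-1.    -0.005 -0.005]
shift cm (tool now) [1.24 3.11 0.93]  (in target frame) [1.24 3.12 0.91] rot [ 0.005 -0.005 -0.002]
```

View pics/w17.png

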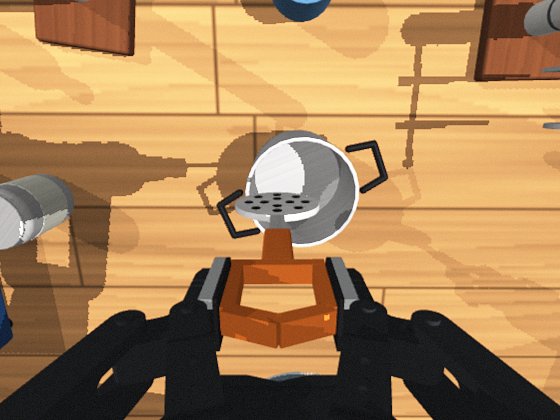

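```bash
cat >> h.py <<'E'
def tip(th=None):
    o=ctrl.get_obs();R=R_of(o);g=np.array(o['eef_pos'])-R[:,0]*ctrl.grip_depth
    print('t',round(o['time_s'],2),'tcp',np.round(o['eef_pos'],4),'loop',g.round(4),'tip',(g+.163*R[:,0]).round(4),'F',np.round(o['wrist_force'],1),'open',round(o['opening'],3))
    print('axis x',R[:,0].round(3),'y',R[:,1].round(3));return o,R
E
python3 -m creep '0.3 0 2.5 0 0 -0.08 0; 0.3 0 0.6 0 0 -0.08 0; 0.3 0 0 0 0 -0.08 0; 0.3 0 0 0 0 0 0'; python3 - <<'E'
from h import *
tip()
o,im,d=shot('wrist','w18')
vv,uu=np.mgrid[:420,:560];P=toworld('wrist',uu,vv,d,o)
k=(abs(P[...,2]-.105)<.004)&(abs(P[...,0]-.45)<.08)&(abs(P[...,1])<.08)&(d>.03);q=P[k]
for i in range(3):
    A=np.c_[2*q[:,:2],np.ones(len(q))];s=np.linalg.lstsq(A,(q[:,:2]**2).sum(1),rcond=None)[0];r=np.sqrt(s[2]+s[0]**2+s[1]**2)
    e=abs(np.hypot(*(q[:,:2]-s[:2]).T)-r);print('pot',s[:2].round(4),r.round(4),len(q));q=q[e<.005]
im,d=ctrl.camera('scene');cv2.imwrite('pics/s18.png',cv2.resize(im[100:300,200:430],None,fx=3,fy=3))
E
```

```text
time_s: 33.02
eef_pos: [0.4694, 0.0106, 0.3192]
eef_rot: [-0.004, -0.617, -0.003, 0.787]
wrist_force: [-0.1, -0.7, -1.4]
opening: 0.502
t 33.02 tcp [0.4694 0.0106 0.3192] loop [0.4739 0.0107 0.3374] tip [0.4351 0.0102 0.1791] F [-0.1 -0.7 -1.4] open 0.502
axis x [-0.238 -0.003 -0.971] y [ 0.01  -1.     0.001]
pot [0.4504 0.0133] 0.0595 1400
pot [0.4504 0.0133] 0.0595 1400
pot [0.4504 0.0133] 0.0595 1400
```

View pics/w18.png

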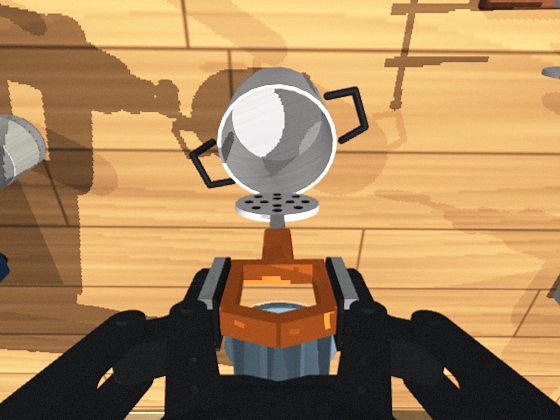

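View pics/s18.png

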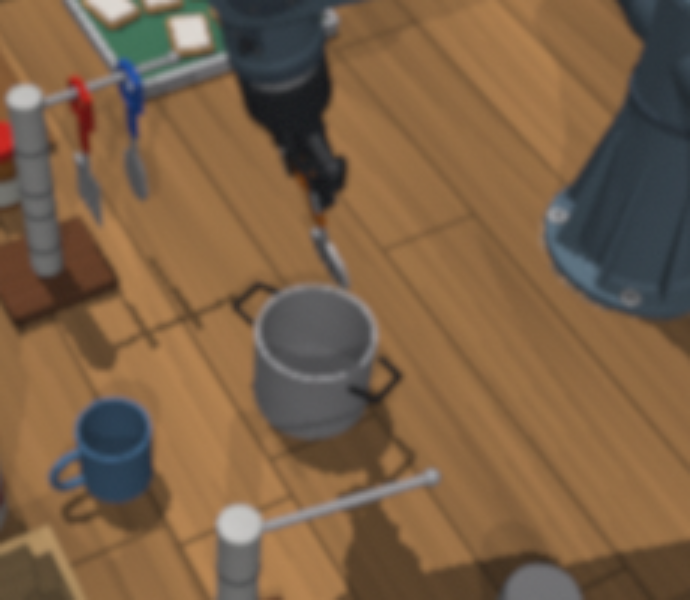

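```bash
python3 -m creep '0.3 -0.5 0 -1.7 0 0 0; 0.3 -0.3 0 -1.7 0 0 0; 0.3 0 0 0 0 0 0; 0.3 1.94 0 -0.48 0 0 0; 0.3 1.94 0 -0.48 0 0 0; 0.3 1.94 0 -0.48 0 0 0; 0.3 0 0 0 0 0 0'; python3 -c "
from h import *
tip();shot('wrist','w19')
"
```

```text
time_s: 34.0
eef_pos: [0.5022, 0.0141, 0.2617]
eef_rot: [-0.006, -0.623, -0.004, 0.783]
wrist_force: [0.6, -0.5, -0.2]
opening: 0.501
t 34.0 tcp [0.5022 0.0141 0.2617] loop [0.5064 0.0142 0.2799] tip [0.4698 0.0134 0.1211] F [ 0.6 -0.5 -0.2] open 0.501
axis x [-0.225 -0.005 -0.974] y [ 0.014 -1.     0.002]
```

View pics/w19.png

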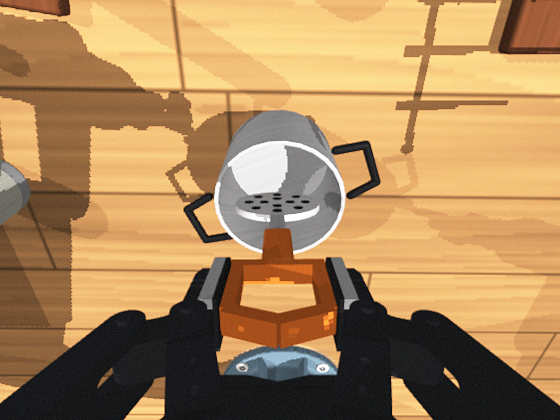

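```bash
python3 -m creep '0.3 1.94 0.1 -0.48 0 0 0; 0.3 1.94 0.1 -0.48 0 0 0; 0.3 1.94 0 -0.48 0 0 0; 0.3 1.94 0 -0.48 0 0 0; 0.3 0 0 0 0 0 0'; python3 -c "
from h import *
tip();shot('wrist','w20')
"
```

```text
time_s: 34.67
eef_pos: [0.5074, 0.0116, 0.1891]
eef_rot: [-0.007, -0.628, -0.003, 0.778]
wrist_force: [0.1, -0.1, -0.7]
opening: 0.5
t 34.67 tcp [0.5074 0.0116 0.1891] loop [0.5114 0.0118 0.2073] tip [0.4771 0.0105 0.048 ] F [ 0.1 -0.1 -0.7] open 0.5
axis x [-0.21  -0.008 -0.978] y [ 0.015 -1.     0.005]
```

View pics/w20.png

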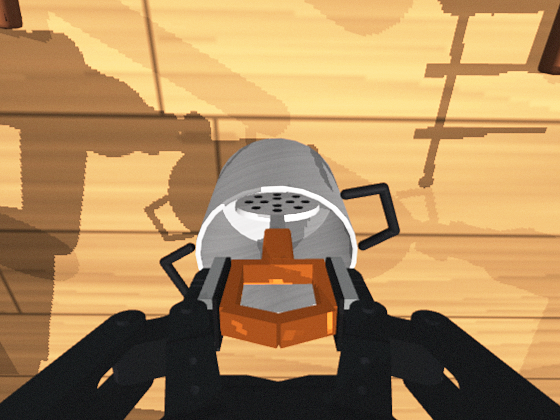

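```bash
python3 -m creep '0.3 1.5 0 0 0 -0.02 0; 0.3 1 0 -0.2 0 -0.02 0; 0.3 0.6 0 -0.1 0 0 0; 0.3 0 0 0 0 0 0'; python3 -c "
from h import *
tip()
"
```

```text
time_s: 35.22
eef_pos: [0.5055, 0.0111, 0.1598]
eef_rot: [-0.008, -0.614, -0.002, 0.789]
wrist_force: [-0.0, 0.1, -1.0]
opening: 0.505
t 35.23 tcp [0.5055 0.0111 0.1598] loop [0.5101 0.0112 0.1779] tip [0.4701 0.0096 0.0199] F [-0.   0.1 -1. ] open 0.505
axis x [-0.246 -0.01  -0.969] y [ 0.015 -1.     0.006]
```

Now approach the floor gently, watching force.

```bash
python3 -m creep '0.3 0.7 0 -0.18 0 0 0; 0.3 0.3 0 -0.08 0 0 0; 0.3 0 0 0 0 0 0'; python3 -m creep '0.3 0.3 0 -0.08 0 0 0; 0.3 0 0 0 0 0 0';python3 -m creep '0.3 0.2 0 -0.05 0 0 0; 0.3 0 0 0 0 0 0'; python3 -c "
from h import *
tip();shot('wrist','w21')
"
```

```text
time_s: 35.6
eef_pos: [0.5058, 0.0109, 0.149]
eef_rot: [-0.008, -0.614, -0.002, 0.789]
wrist_force: [-0.5, 0.0, -0.7]
opening: 0.506
time_s: 35.85
eef_pos: [0.506, 0.0109, 0.1459]
eef_rot: [-0.008, -0.614, -0.002, 0.789]
wrist_force: [0.1, -0.0, -1.7]
opening: 0.504
time_s: 36.1
eef_pos: [0.5068, 0.0108, 0.1452]
eef_rot: [-0.008, -0.615, -0.002, 0.788]
wrist_force: [-0.4, 0.3, 0.9]
opening: 0.507
t 36.1 tcp [0.5068 0.0108 0.1452] loop [0.5113 0.011  0.1633] tip [0.4717 0.0093 0.0052] F [-0.4  0.3  0.9] open 0.507
axis x [-0.243 -0.01  -0.97 ] y [ 0.015 -1.     0.007]
```

View pics/w21.png

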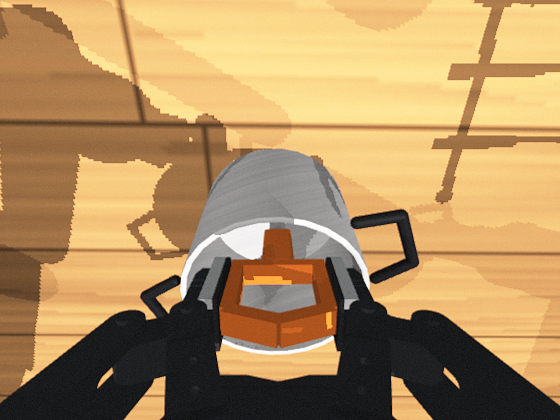

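```bash
python3 -m creep '0.3 0 0 -0.4 0 -0.025 0; 0.3 0 0 -0.4 0 -0.025 0; 0.3 0 0 0 0 0 0'; python3 -c "
from h import *
tip()"; python3 -m creep '0.3 0 0 -0.2 0 -0.015 0; 0.3 0 0 0 0 0 0';  python3 -c "
from h import *
tip()
im,d=ctrl.camera('scene');cv2.imwrite('pics/s22.png',cv2.resize(im[150:300,220:400],None,fx=4,fy=4))"
```

```text
time_s: 36.52
eef_pos: [0.5146, 0.0108, 0.1429]
eef_rot: [-0.008, -0.593, -0.002, 0.805]
wrist_force: [-2.2, 0.5, 3.6]
opening: 0.504
t 36.52 tcp [0.5146 0.0108 0.1429] loop [0.5201 0.011  0.1607] tip [0.4718 0.0092 0.005 ] F [-2.2  0.5  3.6] open 0.504
axis x [-0.296 -0.011 -0.955] y [ 0.015 -1.     0.007]
time_s: 36.78
eef_pos: [0.5153, 0.0109, 0.142]
eef_rot: [-0.008, -0.585, -0.002, 0.811]
wrist_force: [-3.6, 1.3, 3.8]
opening: 0.505
t 36.77 tcp [0.5153 0.0109 0.142 ] loop [0.5212 0.0111 0.1598] tip [0.4699 0.0093 0.0051] F [-3.6  1.3  3.8] open 0.505
axis x [-0.315 -0.011 -0.949] y [ 0.015 -1.     0.007]
```

View pics/s22.png

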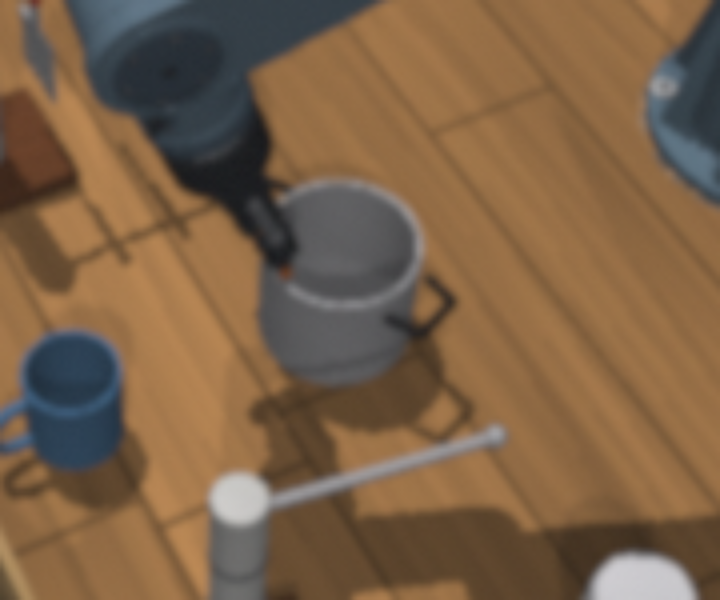

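```bash
python3 -m creep '0.56 0 0 0 0 0 0; 0.65 0 0 0 0 0 0; 0.8 0 0 0 0 0 0; 1 0 0 0 0 0 0; 1 0 0 0 0 0 0'; python3 -c "
from h import *
tip();shot('wrist','w23')"
```

```text
time_s: 37.45
eef_pos: [0.5173, 0.0108, 0.142]
eef_rot: [-0.008, -0.588, -0.002, 0.809]
wrist_force: [0.4, -1.3, -0.9]
opening: 0.999
t 37.45 tcp [0.5173 0.0108 0.142 ] loop [0.5231 0.011  0.1598] tip [0.4728 0.0092 0.0047] F [ 0.4 -1.3 -0.9] open 0.999
axis x [-0.309 -0.011 -0.951] y [ 0.015 -1.     0.007]
```

View pics/w23.png

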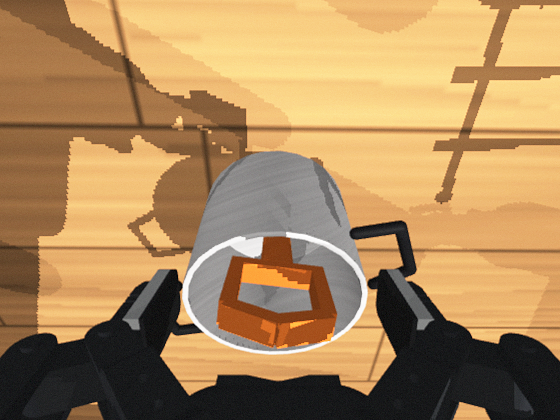

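```bash
python3 -m creep '1 -1.5 0 0 0 0 0; 1 -3 0 0 0 0 0; 1 -4 0 0 0 0 0; 1 -4 0 0 0 0 0; 1 -3 0 0 0 0.1 0; 1 0 0 0 0 0.1 0; 1 0 0 0 0 0.1 0; 1 0 0 0 0 0 0; 1 0 0 0 0 0 0'; python3 - <<'E'
from h import *
tip()
o,im,d=shot('wrist','w24');print(o['wrist_force'])
loops(o,im,d,('orange',),(.03,.25))
im,d=ctrl.camera('scene');cv2.imwrite('pics/s24.png',cv2.resize(im[100:350,150:400],None,fx=2.4,fy=2.4))
im,d=ctrl.camera('top');cv2.imwrite('pics/t24.png',cv2.resize(im[120:320,90:460],None,fx=2,fy=2))
vv,uu=np.mgrid[:420,:560];P=toworld('top',uu,vv,d)
k=(P[...,2]>.098)&(P[...,2]<.112)&(abs(uu-280)<50)&(abs(vv-250)<45);q=P[k]
A=np.c_[2*q[:,:2],np.ones(len(q))];s=np.linalg.lstsq(A,(q[:,:2]**2).sum(1),rcond=None)[0];print('pot',s[:2],np.sqrt(s[2]+s[0]**2+s[1]**2),len(q))
E
```

```text
time_s: 38.62
eef_pos: [0.5699, 0.0123, 0.3037]
eef_rot: [0.008, 0.708, 0.002, -0.707]
wrist_force: [-0.0, -0.6, -0.2]
opening: 1.0
t 38.62 tcp [0.5699 0.0123 0.3037] loop [0.5699 0.0125 0.3224] tip [0.5702 0.0111 0.1594] F [-0.  -0.6 -0.2] open 1.0
axis x [ 0.002 -0.008 -1.   ] y [ 0.015 -1.     0.009]
[-0.00181808 -0.63890411 -0.1634679 ]
orange 563 mid [0.5272 0.0125 0.1633] lo [ 0.5193 -0.0073  0.1415] hi [0.535  0.0323 0.1851]
pot [0.44752614 0.00779916] 0.06223721136320454 158
```

View pics/w24.png

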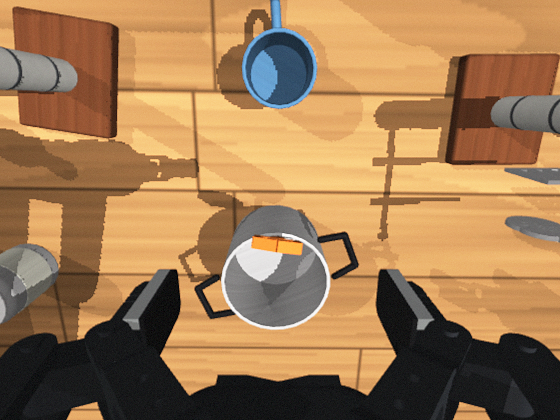

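View pics/s24.png

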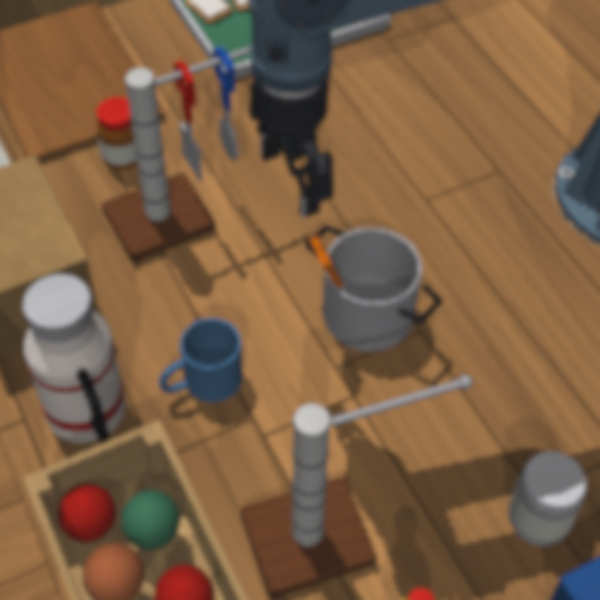

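View pics/t24.png

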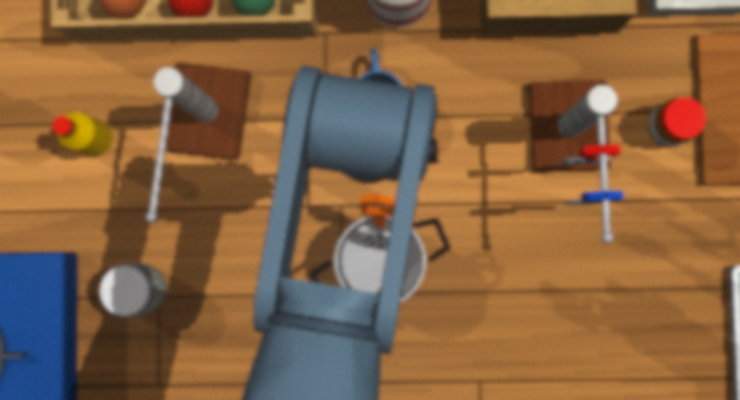

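```bash
python3 -c "
from h import *
print(ctrl.hand_in())"
```

```text
the job is handed in; nothing more can be done
None
```

The job is done and handed in at about 39 s of the 72 s allowed. The hand-in reports no verdict, so what follows rests on my own checks.

- **Turner and spoon:** I moved the turner and then the spoon to the spare hook, about 55 mm apart. Before I touched the skimmer, two top pictures about 0.05 s apart showed both loops on the spare rod without any measurable movement. The last scene and top pictures show them still hanging there.
- **Skimmer:** I lowered it into the pot disc down, felt the floor through the wrist force, leaned it against the rim and let go. Its loop stands about 0.155 m above the pot floor, and the tip was at floor level within about 1 mm just before I let go.
- **Pot and surroundings:** The pot stands upright, about 3 mm from where it started, which is within measuring error. The mug, jar, mustard and can look unmoved, but I did not re-measure them. The gripper is clear of everything, with about 0.6 N on the wrist, which is noise.

**Disagreements:** The wrist camera's fit of the pot centre was about 7 mm off the top camera's in y, with a rim radius of 59.5 mm against 62 mm, so I centred by the picture instead. No other checks failed.

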